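# Slide the washroom caddy to its dry place and set jar and roller in by feel

## Task

Slide the yellow caddy along the ledge, without lifting it, from the red-outlined wet spot to the blue-outlined dry spot, square in the outline. Then stand the green glass jar in its left compartment and the pink hair roller in its right one (left and right as seen with the handle towards you): nobody knows how full each compartment is, so lower each gently until it is felt to touch, do not press hard, and do not let it drop. Leave the trays, the soap and the tweezers where they are.

Things in the scene. Friction and masses are not known exactly. Their poses are not given: they have to be found in the camera images.
- caddy: Yellow opaque enamelled open-topped caddy, 0.68 to 0.98 kg with its contents, loose on the ledge, 112 mm (its x) by 156 mm (its y) by 90 mm high, walls 4 mm; origin at the centre of its underside, z up. A 4 mm wall along its x, as high as the rim, parts it in two compartments, each 104 mm (x) by 72 mm (y) inside: left on its +y side, right on its -y side.
- caddy_handle (a point): Grip point in the middle of the caddy's black handle, a level straight tongue that sticks out 70 mm from the middle of its -x wall: 16 mm wide (caddy y), 22 mm tall; this point lies 96 mm from the caddy's centre along -x, 55 mm above its underside, 40 mm out from the wall.
- left_mouth (a point): Centre of the left compartment's opening, at rim height (90 mm above the caddy's underside, 38 mm from its centre along +y). Inside, a level cork pad lies on hidden contents, its top anywhere from 18 to 60 mm above the caddy's underside, different each time. The pad gives about 3 N per mm for up to 9 mm, then is stiff.
- right_mouth (a point): Centre of the right compartment's opening, at rim height (38 mm from the caddy's centre along -y). Inside, a like cork pad at its own unknown height, 18 to 60 mm above the caddy's underside, giving in the same way.
- dry_mark: Blue painted outline on the ledge, 142 by 186 mm, flat: where the caddy belongs, centred and with its x axis along the outline's x axis (short side), handle towards the robot. Origin at its centre, on the ledge's top, which is 20 mm above the work surface.
- wet_mark: Red painted outline of the same size on the ledge: where the caddy stands at first, about centred and up to 0.15 rad askew. Origin at its centre on the ledge's top.
- jar: Closed green glass jar with an aluminium twist lid, standing upright on the ledge: 48 mm diameter throughout, 60 mm high, lid the top 22 mm, 0.1 to 0.2 kg; origin at the centre of its underside, z up.
- roller: Bright pink hard plastic hair roller standing upright on the ledge: 32 mm diameter (tiny studs not counted), 65 mm high, about 0.04 kg; origin at the centre of its underside, z up.
- trays: Stacked pair of clear plastic trays, 130 by 150 mm, 50 mm high in all, near the ledge's far edge; bystander. Origin at the centre of the underside.
- soap: Pale green bar of aloe soap, 55 by 85 by 26 mm high, near the ledge's far edge; bystander. Origin at the centre of the underside.
- tweezers: Steel tweezers lying flat along y near the ledge's robot-side edge, 95 mm long, 8 mm high; bystander. Origin at the centre of the underside.

How it is judged:
By the outcome, as a careful person would: the job done as asked, in the order asked, and still so for the second after the job is handed in, with the robot touching nothing.
It also fails if it takes over 72 s, if anything falls off the work surface, if the arm or the gripper's body presses on something with over 40 N, if the wrist force passes 120 N, or if a joint passes its speed limit or range.

## Robot

A 7-joint arm with a two-finger parallel gripper is mounted at the origin on the work surface. World frame = base frame: x ahead of the robot, y to its left, z up, the work surface at z = 0. Lengths are in m, angles in rad, forces in N, time in s.
With the tool pointing down it reaches from about 0.4 to 0.875 m from the base axis. Payload 6.5 kg.
Tool frame: the origin (TCP) lies at the very end of the fingers, on their centre line; the grasp point (between the pads) lies 19 mm behind it; z points along the fingers, y is the direction in which the jaws open and shut (so a half turn about z gives the same grasp; the last joint's range is limited). The gripper opens to 85 mm and grips with 20 to 120 N. Pads are 22 mm wide; open, the fingers measure 114 mm over their backs; the gripper's body (76 mm by 85 mm) begins 54 mm behind the grasp point. The pads swing forward as they close: fully open they stand 13 mm farther back than shut.
Start: joints at [-1.381, 0.536, -0.004, 1.538, 0.003, 1.067, -0.071], TCP at [0.164, 0.629, 0.201] pointing down, gripper open.
Joint ranges: [-2.7, 2.7], [-0.37, 2.16], [-1.27, 1.26], [0.24, 2.4], [-1.31, 4.45], [0.19, 1.91], [-2.76, 2.76]. Speed limits (rad/s): [2.39, 2.39, 3.14, 3.14, 3.14, 3.14, 3.14].

## Interface

Orientations are given as a unit quaternion [w, x, y, z].
In Python, from rig import observe, snapshot, camera_params, hand_in gives the robot as it stands. The module is installed in compiled form; this text tells all that it offers.
- The arm moves only by the tool send_rows, never from a script. Its arguments are lists of equal length, an entry for each row: "linear": the shift along the tool's x, y, z in mm, a list of three; "twist": the turn, a rotation vector about the tool's x, y, z in degrees, a list of three. In form: {"linear": [[dx, dy, dz], ...], "twist": [[wx, wy, wz], ...]}. A call has 1 to 8 rows; each row is the pose to reach, as a shift and turn from the pose commanded when the call began, along the tool's axes at that moment; what a row does not reach only later rows make up. A row lasts 1/10 s, in which the tool goes at most 50 mm and 8.59 degrees, less where a joint would pass 70% of its speed; a pose out of reach is approached as far as the arm can. A call with a gripper value outside its range is refused whole. "fingers" is the opening, from -1 (shut) to 1 (fully open), so that 0 is half open, set as the call begins (left out, the last holds). The fingers move at their own pace and stop on an object; "grip_force" is the grip in N (left out, the last holds). Time passes only in rows, so rows that repeat a pose let the fingers close. It gives the time, the measured TCP pose, the force and the opening at its end, in the units of the state.
- observe(): the state, without advancing time (a new reading comes with each control period).
- snapshot(name): name is "side" or "top" or "wrist"; returns (picture, depth): 400x640x3 uint8, red, green, blue; 400x640 float32, m along the optical axis (not along the pixel's ray), 0 where there is no reading.
- camera_params(name): a dict with "fx", "fy", "cx", "cy" (pixels), "rvec" (rotation vector, rad) and "tvec" (3), from world to camera coordinates, as OpenCV has them; the wrist camera has in their place "mount" (4x4, takes a point from camera to tool coordinates, whose origin is the TCP and whose axes are the flange's). Camera axes: x right, y down, z forward; pixel columns grow to the right and rows downward; lengths in m; the calibration is good to about 2 mm. The wrist camera is an equidistant fisheye: a pixel r from the principal point sees the ray r / f radians off the axis. A picture is of the moment at which its call begins: read the wrist's pose just before it. camera_params takes no time and is no camera call.
- hand_in(): hands the job in, once; it reports no verdict.
The state is a dict: "time_s": time; "joint_pos": joint angles; "qd": joint speeds; "joint_efforts": joint torques, N m; "eef_pos": TCP position; "orientation": TCP orientation; "force": force on the tool from outside, world axes, zero at the start; "moment": the same for the moment, N m; "gripper_width": finger opening in m.
Only numpy, scipy, OpenCV 4.12 (cv2) and the standard library are available. Lean on these libraries where they do the work, as an engineer would, in place of code of your own. Each camera call takes 0.05 s, during which the arm holds its last target.

## Working session

There is one attempt and no reset: what is moved stays moved. The work goes in short steps, Python scripts to look and compute and a tool call to move; the robot and the scene stay as the last step left them, time stands still between calls to the robot, and variables do not carry over. Pictures are saved under pics/ and viewed, and the job is handed in when it is done.

Besides the shell and the picture viewer there is one more tool, called as name(argument=value, ...), one argument or row to a line, values as JSON. send_rows: Moves the arm, as the interface text tells. Its arguments: {"type":"object","properties":{"linear":{"type":"array"},"twist":{"type":"array"},"fingers":{"type":"number"},"grip_force":{"type":"number"}},"required":["linear","twist"]}

```bash
mkdir -p pics; ls
python3 - <<'E'
from rig import *
import cv2,numpy as np
s=observe();print(s)
for n in("side","top"):
    p,d=snapshot(n);cv2.imwrite(f"pics/{n}0.png",p[...,::-1]);np.save(f"pics/{n}0.npy",d)
    print(n,camera_params(n))
print(camera_params("wrist"))
E
```

```text
pics
{'time_s': 0.0, 'joint_pos': array([-1.38121189,  0.53718548, -0.00441971,  1.53885228,  0.00258636,
        1.06728342, -0.07117651]), 'qd': array([ 1.24547390e-03, -5.13459780e-04, -1.14309600e-03,  9.03150928e-05,
        8.03894276e-04, -1.31313696e-03,  1.73459180e-04]), 'joint_efforts': array([-2.46343725e-04, -5.83422232e+01,  1.04840107e+00, -2.59099853e+01,
        1.22522164e-02,  9.56940668e-03,  3.89795545e-06]), 'eef_pos': array([0.16431127, 0.62819654, 0.20030891]), 'orientation': array([-4.80111937e-05,  1.27507840e-01,  9.91837189e-01, -8.60075291e-04]), 'force': array([ 0.81919088,  0.50951301, -0.43525134]), 'moment': array([-0.00257205, -0.03144641,  0.00754153]), 'gripper_width': 0.08534024435359334}
side {'fx': 370.0352570521999, 'fy': 370.0352570521999, 'cx': 318.14266732820863, 'cy': 202.3907254718794, 'rvec': array([ 0.5425314 , -2.71316187,  1.09102021]), 'tvec': array([0.51342489, 0.23762889, 0.81379995])}
top {'fx': 435.0807409708919, 'fy': 435.0807409708919, 'cx': 317.1719641112026, 'cy': 201.8078074670095, 'rvec': array([ 2.10892836, -2.12505499,  0.21306709]), 'tvec': array([0.01569659, 0.56938573, 1.25982096])}
{'fx': 309.70691628693146, 'fy': 309.70691628693146, 'cx': 324.0488515705733, 'cy': 198.8349032962004, 'mount': array([[-1.86824965e-04, -9.48584430e-01, -3.16524160e-01,
         8.10565953e-02],
       [ 9.99999982e-01, -1.90288106e-04, -1.99688603e-05,
         1.26924339e-03],
       [-4.12886328e-05, -3.16524158e-01,  9.48584449e-01,
        -1.72531690e-01],
       [ 0.00000000e+00,  0.00000000e+00,  0.00000000e+00,
         1.00000000e+00]])}
```

View pics/top0.png

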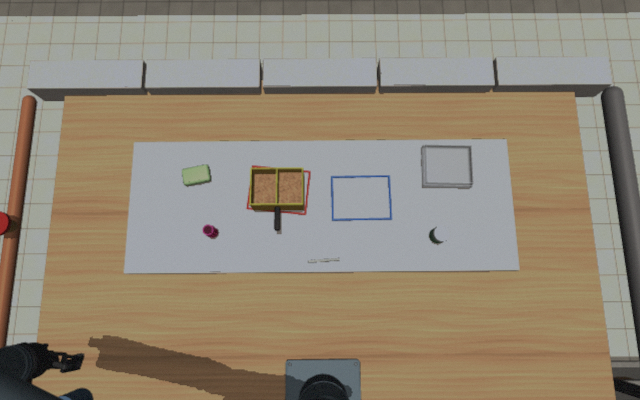

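View pics/side0.png

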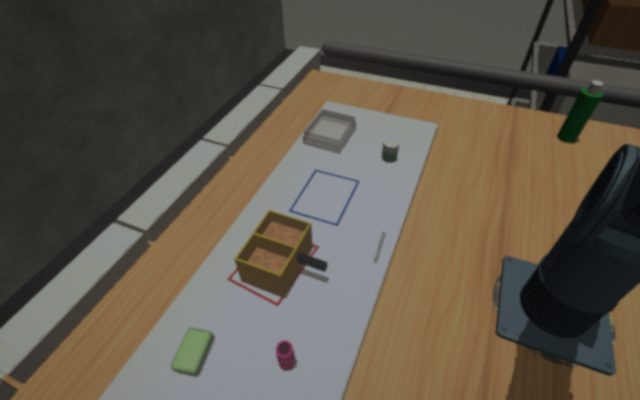

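The top picture shows the caddy at about (277,189) with its handle at (278,220), the blue outline at (361,198), the jar at (436,236) and the roller at (210,231). The side view agrees. Next I enlarge the crops.

```bash
cat > h.py <<'E'
import numpy as np,cv2
from scipy.spatial.transform import Rotation as R
from rig import *
def toplane(name,uv,z):
    c=camera_params(name);M=R.from_rotvec(c['rvec']).as_matrix();t=c['tvec']
    uv=np.atleast_2d(uv).astype(float)
    d=np.c_[(uv[:,0]-c['cx'])/c['fx'],(uv[:,1]-c['cy'])/c['fy'],np.ones(len(uv))]@M
    o=-M.T@t
    return o+d*((z-o[2])/d[:,2])[:,None]
def cloud(name,d):
    c=camera_params(name);M=R.from_rotvec(c['rvec']).as_matrix();t=c['tvec']
    v,u=np.mgrid[:400,:640]
    P=np.stack([(u-c['cx'])/c['fx']*d,(v-c['cy'])/c['fy']*d,d],-1)
    return (P-t)@M
def proj(name,P):
    c=camera_params(name);K=np.array([[c['fx'],0,c['cx']],[0,c['fy'],c['cy']],[0,0,1]])
    return cv2.projectPoints(np.atleast_2d(P).astype(float),c['rvec'],c['tvec'],K,None)[0][:,0]
def pose():
    s=observe();q=s['orientation'];return s,s['eef_pos'],R.from_quat([q[1],q[2],q[3],q[0]])
def wproj(P,p,r):
    c=camera_params('wrist');m=c['mount']
    Pt=r.inv().apply(np.atleast_2d(P)-p);Pc=(Pt-m[:3,3])@m[:3,:3]
    th=np.arctan2(np.hypot(Pc[:,0],Pc[:,1]),Pc[:,2]);ph=np.arctan2(Pc[:,1],Pc[:,0])
    return np.c_[c['cx']+c['fx']*th*np.cos(ph),c['cy']+c['fx']*th*np.sin(ph)]
def wplane(uv,z,p,r):
    c=camera_params('wrist');m=c['mount'];uv=np.atleast_2d(uv).astype(float)
    x=uv[:,0]-c['cx'];y=uv[:,1]-c['cy'];rr=np.hypot(x,y);th=rr/c['fx']
    d=np.c_[np.sin(th)*x/rr,np.sin(th)*y/rr,np.cos(th)]
    d=r.apply(d@m[:3,:3].T);o=r.apply(m[:3,3])+p
    return o+d*((z-o[2])/d[:,2])[:,None]
def wcloud(d,p,r):
    c=camera_params('wrist');m=c['mount'];v,u=np.mgrid[:400,:640]
    x=u-c['cx'];y=v-c['cy'];rr=np.hypot(x,y)+1e-9;th=rr/c['fx']
    P=np.stack([np.tan(th)*x/rr*d,np.tan(th)*y/rr*d,d],-1).reshape(-1,3)
    return (r.apply(P@m[:3,:3].T+m[:3,3])+p).reshape(400,640,3)
def crop(img,x0,y0,w,h,k,fn):
    cv2.imwrite(fn,cv2.resize(img[y0:y0+h,x0:x0+w],None,fx=k,fy=k,interpolation=cv2.INTER_CUBIC))
def move(p,r,P,Rt):
    "linear mm in tool frame, twist deg to go from commanded pose (p,r) to target"
    return r.inv().apply(np.array(P)-p)*1000,(r.inv()*Rt).as_rotvec(degrees=True)
E
python3 - <<'E'
from h import *
im=cv2.imread('pics/top0.png');d=np.load('pics/top0.npy')
crop(im,240,150,160,95,5,'pics/c1.png')
P=cloud('top',d);hsv=cv2.cvtColor(im,cv2.COLOR_BGR2HSV)
z=P[...,2];print('ledge z',np.median(z[225:235,300:400]), 'table',np.median(z[300:340,450:550]))
# caddy rim
sel=np.zeros(z.shape,bool);sel[150:215,235:320]=1;sel&=(z>0.1)&(z<.125);rim=P[sel]
rect=cv2.minAreaRect(rim[:,:2].astype(np.float32));print('rim',rect,rim[:,2].max(),sel.sum())
m=np.zeros(z.shape,bool);m[205:240,260:300]=1;m&=(z>0.055)&(z<.1);h=P[m];print('handle',h.mean(0),h.min(0),h.max(0))
for n,(a,b,c,e) in dict(jar=(222,250,422,455),roller=(218,245,195,225),soap=(160,190,175,215)).items():
    m=np.zeros(z.shape,bool);m[a:b,c:e]=1;m&=(z>0.035);h=P[m];hi=h[h[:,2]>h[:,2].max()-.012];print(n,h.min(0),h.max(0),hi.mean(0),(hi.min(0)+hi.max(0))/2,len(hi))
# marks
for n,msk in dict(blue=(hsv[...,0]>105)&(hsv[...,0]<130)&(hsv[...,1]>80),red=((hsv[...,0]<6)|(hsv[...,0]>174))&(hsv[...,1]>90)).items():
    k=np.zeros(z.shape,bool);k[155:230,240:400]=1;k&=msk
    ys,xs=np.nonzero(k);Q=toplane('top',np.c_[xs,ys],.02);print(n,len(xs),cv2.minAreaRect(Q[:,:2].astype(np.float32)))
E
```

```text
ledge z 0.01986906674253493 table 7.161106567123241e-05
rim ((0.6091334819793701, 0.1305171549320221), (0.15644824504852295, 0.11418180167675018), 89.7343521118164) 0.1167103297893671 443
handle [0.53339002 0.12594639 0.0820437 ] [0.48236435 0.06493769 0.05691459] [0.55407787 0.18256704 0.09927424]
jar [ 0.44630769 -0.37683889  0.03655681] [ 0.49295184 -0.32907138  0.08627798] [ 0.47024844 -0.35295828  0.07986886] [ 0.47039593 -0.35296694  0.08037434] 209
roller [0.30856696 0.01385431 0.0353113 ] [0.50016329 0.34656412 1.34766087] [0.30856696 0.01385431 1.34766087] [0.30856696 0.01385431 1.34766087] 5
soap [0.30856696 0.01385431 0.03515947] [0.69557096 0.43178048 1.34766087] [0.30856696 0.01385431 1.34766087] [0.30856696 0.01385431 1.34766087] 2
blue 327 ((0.5906293988227844, -0.12447136640548706), (0.1411762237548828, 0.18479007482528687), 0.6379402279853821)
red 149 ((0.6167755126953125, 0.13262322545051575), (0.18452900648117065, 0.14021582901477814), 83.54061889648438)
```

View pics/c1.png

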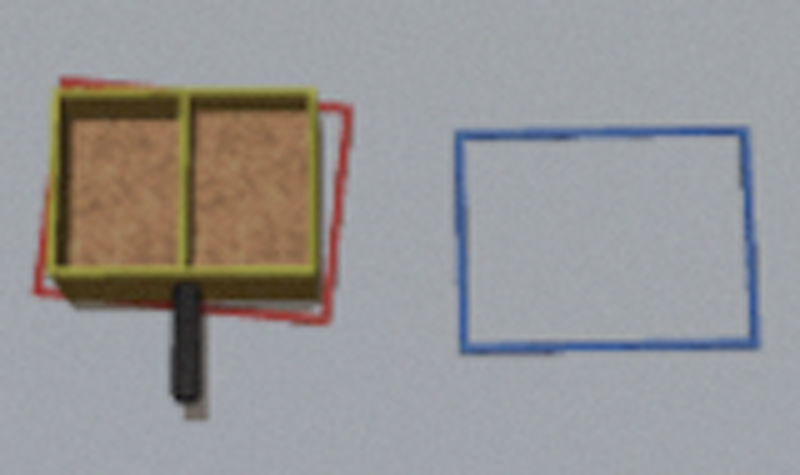

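The enlarged crop shows the caddy at the left, skewed about 6° from the red outline, and the blue outline at the right with corners near (457,132)-(757,347) in the crop. I'll refine the roller, the pad heights and the caddy yaw, and check the jar in the side camera.

Run:
```python
from h import *
im=cv2.imread('pics/top0.png');d=np.load('pics/top0.npy')
P=cloud('top',d);z=P[...,2]
off=np.array([240,150])
# crop px -> image px : (c+.5)/5-.5+off ; rim outer corners
c=lambda a:(np.array(a)+.5)/5-.5+off
rim=toplane('top',c([[53,88],[317,88],[318,272],[48,276]]),.11);print('rim',rim.round(4),rim.mean(0))
h=toplane('top',c([[188,292],[185,398]]),.086);print('handle',h)
b=toplane('top',c([[459,133],[746,130],[755,345],[464,350]]),.02);print('blue',b.round(4),b.mean(0))
print('angles',[np.degrees(np.arctan2(*(q[0]-q[1])[[0,1]]*[-1,1])) for q in (rim,rim[[3,2]],b,b[[3,2]])])
for nm,y0,y1,x0,x1 in (('L',178,200,258,270),('R',178,200,284,298)):
    print(nm,np.median(z[y0:y1,x0:x1])-.02,z[y0:y1,x0:x1].std())
for n,(a,b_,cc,e) in dict(jar=(222,250,422,455),roller=(218,245,195,225),tweez=(255,266,300,345),trays=(138,195,412,480)).items():
    m=np.zeros(z.shape,bool);m[a:b_,cc:e]=1;m&=(z>(0.035 if n!='tweez' else .024))&(z<.15);h=P[m]
    print(n,len(h),h.min(0).round(4),h.max(0).round(4))
    if n in('jar','roller'):
        t=h[h[:,2]>(.074 if n=='jar' else .079)];print('  top',(t.min(0)+t.max(0))/2,t.max(0)-t.min(0),np.median(t,0),len(t))
crop(im,195,215,32,32,12,'pics/c2.png');crop(im,420,218,32,32,12,'pics/c3.png')
cv2.imwrite('pics/c23.png',np.hstack([cv2.imread('pics/c2.png'),cv2.imread('pics/c3.png')]))
s=cv2.imread('pics/side0.png');crop(s,370,130,40,40,9,'pics/s2.png');crop(s,265,335,40,40,9,'pics/s3.png')
cv2.imwrite('pics/s23.png',np.hstack([cv2.imread('pics/s3.png'),cv2.imread('pics/s2.png')]))
```

```text
rim [[0.6644 0.2082 0.11  ]
 [0.6632 0.0525 0.11  ]
 [0.5526 0.052  0.11  ]
 [0.5514 0.2085 0.11  ]] [0.60790992 0.13029489 0.11      ]
handle [[0.54587954 0.12946765 0.086     ]
 [0.48288471 0.13055574 0.086     ]]
blue [[ 0.6589 -0.0342  0.02  ]
 [ 0.6595 -0.2151  0.02  ]
 [ 0.5223 -0.2151  0.02  ]
 [ 0.5206 -0.0353  0.02  ]] [ 0.59033557 -0.12493337  0.02      ]
angles [np.float64(-0.4323450428856217), np.float64(0.4308246640242424), np.float64(0.18547486278733308), np.float64(0.5607721395965313)]
L 0.043179061083171724 0.002643780195971747
R 0.05635270593191141 0.00281869822002165
jar 271 [ 0.4463 -0.3768  0.0366] [ 0.493  -0.3291  0.0863]
  top [ 0.47039593 -0.35296694  0.08037434] [0.04511183 0.0477439  0.01180727] [ 0.46945286 -0.35265279  0.07997811] 209
roller 146 [0.4688 0.3144 0.0353] [0.5002 0.3466 0.0922]
  top [0.48529454 0.33115637 0.08559359] [0.0297375  0.0308155  0.01312228] [0.4849007  0.33106934 0.08489398] 98
tweez 102 [ 0.3814 -0.0687  0.0241] [0.4119 0.0615 0.033 ]
trays 2134 [ 0.6166 -0.4677  0.0352] [ 0.7486 -0.3168  0.0776]
```

View pics/c23.png

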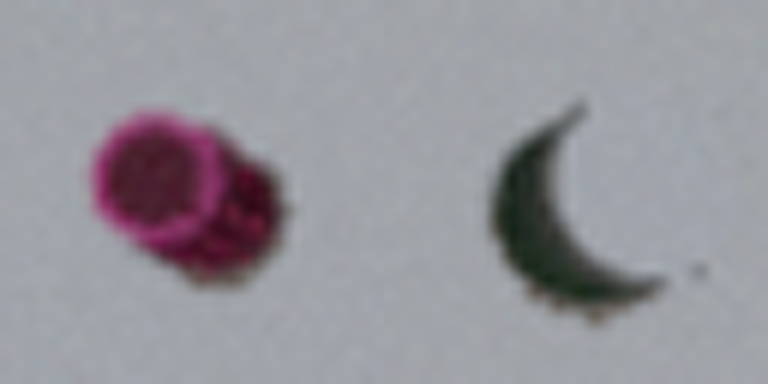

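View pics/s23.png

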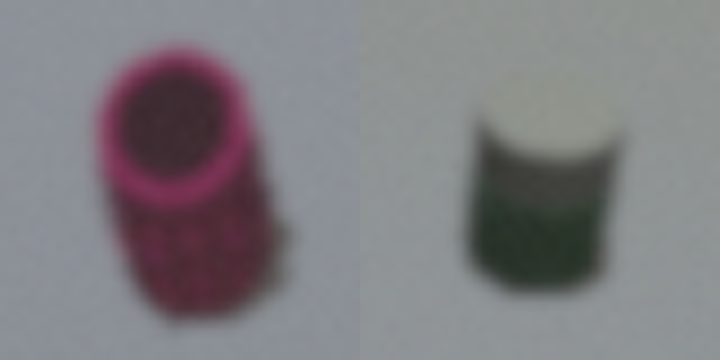

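Checks hold: rim 113x156 mm against 112x156, blue outline 138-141x181-185 mm against 142x186, jar diameter about 48 mm with its top at 0.08. In the crops the roller top shows clearly, the jar lid shows pale in the side view, and depth puts both on the ledge. Next I approach the handle.

Run:
```python
from h import *
s,p,r=pose()
T=R.from_matrix(np.array([[-1,0,0],[0,1,0],[0,0,-1.]]).T)
print(move(p,r,[.512,.130,.15],T))
```

```text
(array([-462.39353162, -394.06905956,   51.05391766]), array([-8.96821835e-02, -6.23973830e-03, -1.46479410e+01]))
```

send_rows(
  linear=[
    [-35,-30,0],
    [-70,-60,0],
    [-105,-90,0],
    [-140,-120,0],
    [-175,-150,0],
    [-210,-179,0],
    [-245,-209,0],
    [-280,-239,0],
  ],
  twist=[
    [0,0,0],
    [0,0,0],
    [0,0,0],
    [0,0,0],
    [0,0,0],
    [0,0,0],
    [0,0,0],
    [0,0,0],
  ],
  fingers=1,
  grip_force=50,
)

```text
time_s: 0.9
eef_pos: [0.3755, 0.325, 0.2011]
orientation: [-0.0, 0.127, 0.992, -0.0]
force: [1.4, -0.1, -0.7]
gripper_width: 0.0853
```

send_rows(
  linear=[
    [-35,-30,10],
    [-70,-60,20],
    [-105,-90,30],
    [-140,-120,40],
    [-165,-140,50],
    [-182,-155,51],
    [-182,-155,51],
    [-182,-155,51],
  ],
  twist=[
    [0,0,-3],
    [0,0,-6],
    [0,0,-9],
    [0,0,-12],
    [0,0,-14.65],
    [0,0,-14.65],
    [0,0,-14.65],
    [0,0,-14.65],
  ],
)

```text
time_s: 1.7
eef_pos: [0.5114, 0.1307, 0.1499]
orientation: [-0.0, 0.001, 1.0, -0.0]
force: [-0.3, 0.3, -0.4]
gripper_width: 0.0854
```

Run:
```python
from h import *
s,p,r=pose();print(p,r.as_matrix().round(4),s['joint_pos'],s['time_s'])
T=R.from_matrix(np.array([[-1,0,0],[0,1,0],[0,0,-1.]]).T)
print(move(p,r,[.512,.130,.056],T))
im,d=snapshot('wrist');im=im[...,::-1].copy()
np.savez('pics/w1.npz',im=im,d=d,p=p,q=r.as_quat())
cv2.imwrite('pics/w1.png',im)
print(wproj([[.512,.13,.086],[.5525,.052,.11],[.5525,.208,.11]],p,r))
```

```text
[0.51143361 0.13069637 0.14988858] [[-1.e+00  1.e-03 -8.e-04]
 [ 1.e-03  1.e+00 -0.e+00]
 [ 8.e-04 -0.e+00 -1.e+00]] [-0.45427438  0.39730985  0.14908908  1.91441086 -0.0778538   0.83612287
  1.30542402] 1.7
(array([-0.64328028, -0.69431528, 93.8880974 ]), array([-0.00087647, -0.04649294, -0.0583059 ]))
[[321.77680599 201.74218682]
 [225.87884011 258.44042971]
 [418.12357691 258.40865099]]
```

View pics/w1.png

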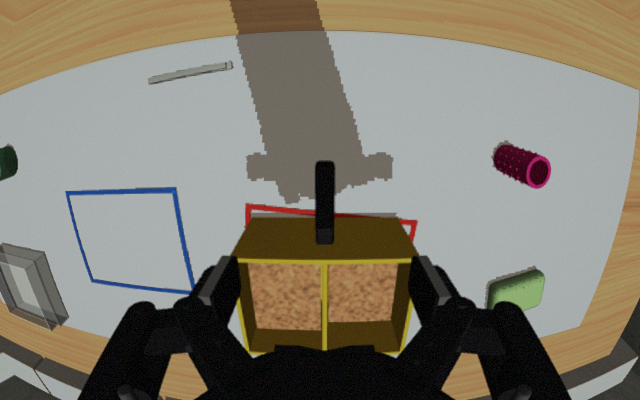

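The wrist view shows the handle between the jaws at column 324 (rows 161-242), close to the predicted 322. The blue outline is at left and the roller at right. I descend and grip.

send_rows(
  linear=[
    [0,0,25],
    [0,0,50],
    [0,0,75],
    [0,0,90],
    [0,0,94],
    [0,0,94],
  ],
  twist=[
    [0,0,0],
    [0,0,0],
    [0,0,0],
    [0,0,0],
    [0,0,0],
    [0,0,0],
  ],
)

```text
time_s: 2.35
eef_pos: [0.5111, 0.1318, 0.0561]
orientation: [-0.0, -0.001, 1.0, 0.0]
force: [0.0, 0.3, 1.2]
gripper_width: 0.0849
```

send_rows(
  linear=[
    [0,0,0],
    [0,0,0],
    [0,0,0],
    [0,0,0],
    [0,0,0],
    [0,0,0],
    [0,0,0],
    [0,0,0],
  ],
  twist=[
    [0,0,0],
    [0,0,0],
    [0,0,0],
    [0,0,0],
    [0,0,0],
    [0,0,0],
    [0,0,0],
    [0,0,0],
  ],
  fingers=-1,
  grip_force=50,
)

```text
time_s: 3.15
eef_pos: [0.5117, 0.1307, 0.0562]
orientation: [-0.0, 0.0, 1.0, -0.0]
force: [-0.0, 0.5, -0.6]
gripper_width: -0.0003
```

```bash
cat >> h.py <<'E'
def caddy(name='top',tag='x'):
    im,d=snapshot('top');im=im[...,::-1].copy();cv2.imwrite(f'pics/top_{tag}.png',im);np.save(f'pics/top_{tag}.npy',d)
    return im,d
def rimfit(d,lo,hi):
    P=cloud('top',d);z=P[...,2];m=(z>.103)&(z<.118)&(P[...,1]>lo)&(P[...,1]<hi)&(P[...,0]>.53)&(P[...,0]<.70)
    n,l=cv2.connectedComponents(m.astype(np.uint8));k=1+np.argmax([(l==i).sum() for i in range(1,n)])
    return cv2.minAreaRect(P[l==k][:,:2].astype(np.float32))
E
python3 - <<'E'
from h import *
s,p,r=pose();print(p,s['gripper_width'],s['force'],s['moment'])
im,d=caddy(tag='g');print(rimfit(d,.03,.23))
crop(im,240,150,160,95,5,'pics/c4.png')
E
```

```text
[0.51173832 0.13074579 0.05618392] -0.00034047371370020515 [-0.02295571  0.5010384  -0.6442252 ] [-0.01369665  0.02344738  0.03343935]
((0.6093637943267822, 0.13060997426509857), (0.15735359489917755, 0.11311163753271103), 89.28942108154297)
```

View pics/c4.png

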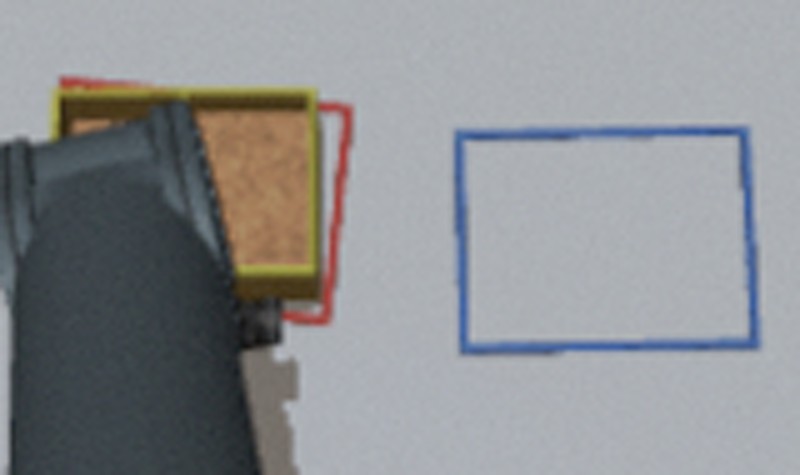

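The opening reads 0, so the fingers may have closed on nothing. The top view shows the caddy unmoved but the arm hides the handle, so I look from the wrist and side.

Run:
```python
from h import *
im,d=snapshot('wrist');w=im[...,::-1].copy();cv2.imwrite('pics/w2.png',w)
im,d=snapshot('side');crop(im[...,::-1].copy(),200,180,200,150,4,'pics/s4.png')
print(observe()['gripper_width'])
```

```text
1.3717830318450425e-06
```

View pics/w2.png

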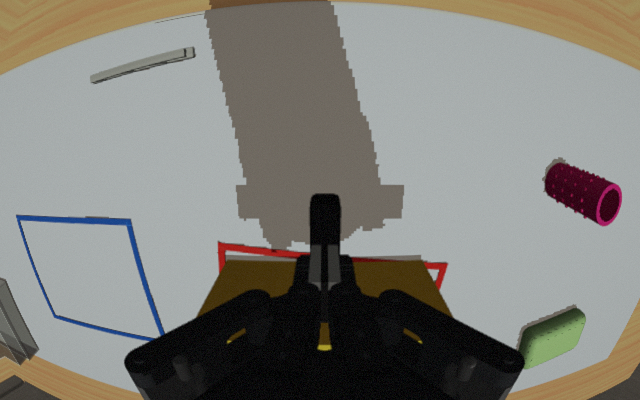

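View pics/s4.png

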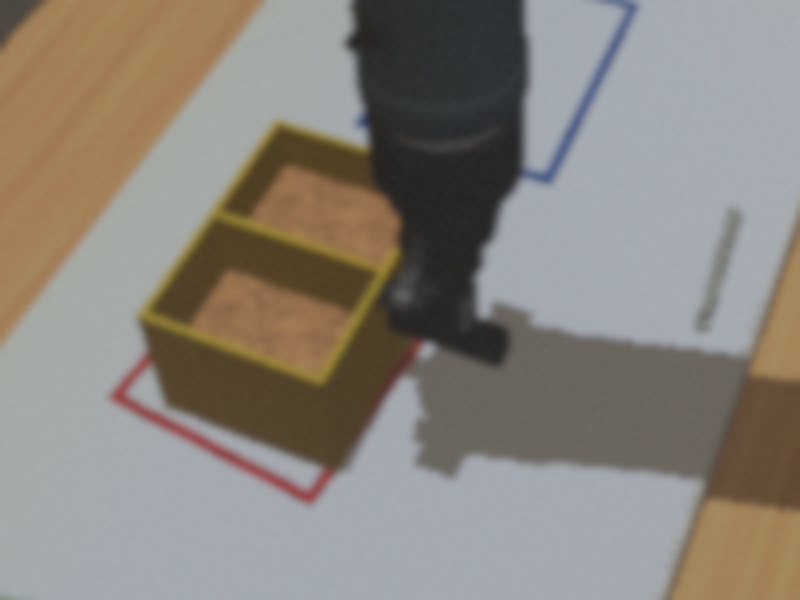

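The wrist view shows the pads either side of the handle with a visible gap of about 16 px at (325,250-345), so the width reading may be off. A small slide will show whether the caddy follows.

send_rows(
  linear=[
    [0,-2,0],
    [0,-6,0],
    [0,-12,0],
    [0,-18,0],
    [0,-20,0],
    [0,-20,0],
  ],
  twist=[
    [0,0,0],
    [0,0,0],
    [0,0,0],
    [0,0,0],
    [0,0,0],
    [0,0,0],
  ],
)

```text
time_s: 3.9
eef_pos: [0.5118, 0.1101, 0.0562]
orientation: [0.0, 0.001, 1.0, -0.0]
force: [-0.1, 0.7, -0.4]
gripper_width: 0.0003
```

Run:
```python
from h import *
s,p,r=pose();print(p,s['gripper_width'],s['force'],s['moment'])
im,d=caddy(tag='h');print(rimfit(d,.0,.23))
crop(im,240,150,160,95,5,'pics/c5.png')
im,d=snapshot('wrist');crop(im[...,::-1].copy(),220,170,200,200,3,'pics/w3.png')
```

```text
[0.51179157 0.11005863 0.05621347] 0.0003010400321770896 [-0.1340944   0.7138501  -0.36341891] [ 0.03962337 -0.02000084  0.01220057]
((0.6095632910728455, 0.13022403419017792), (0.15644718706607819, 0.1124364584684372), 89.31324005126953)
```

View pics/c5.png

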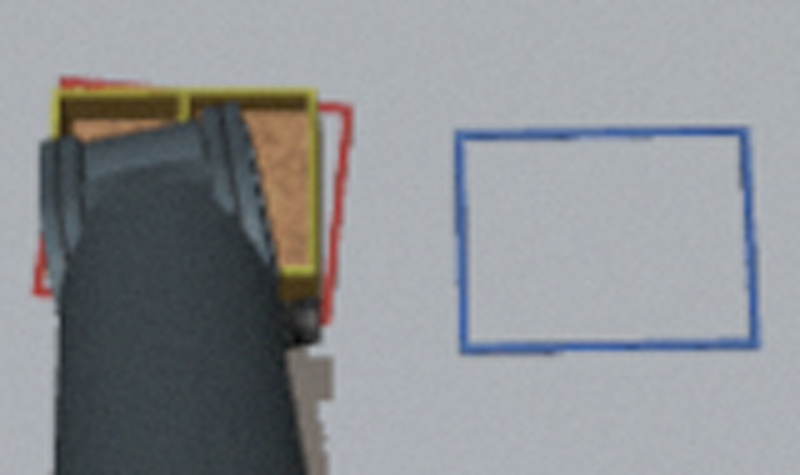

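View pics/w3.png

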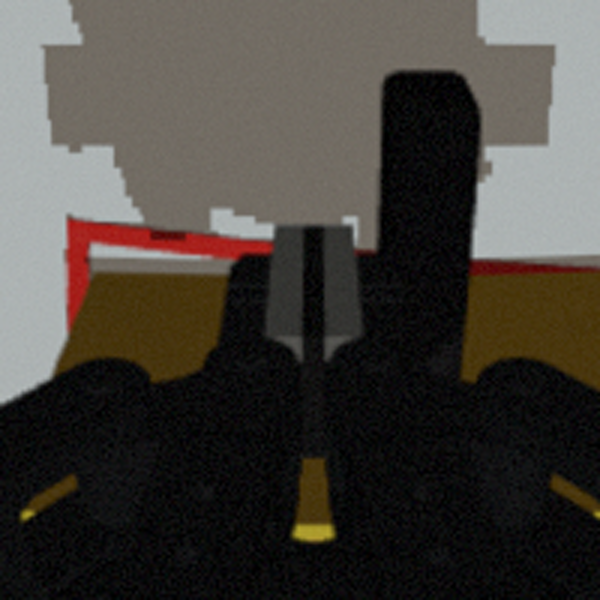

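The gripper moved but the caddy didn't: the shut fingers, at crop (315,230-530), clear the handle at crop (430,80-370). So the fingers are above the handle or to one side of it. I check with wrist depth.

Run:
```python
from h import *
s,p,r=pose()
im,d=snapshot('wrist');C=wcloud(d,p,r)
for n,(u,v) in dict(tipL=(317,262),tipR=(334,262),handletip=(363,205),handlemid=(363,235),ledge=(400,150),ledge2=(150,300),wall=(400,275),shadow=(300,210)).items():
    print(n,d[v,u],np.median(C[v-2:v+3,u-2:u+3].reshape(-1,3),0).round(4))
print('TCP proj',wproj([p,p+[0,0,.019]],p,r))
im,d=snapshot('side');C=cloud('side',d);cv2.imwrite('pics/s5f.png',im[...,::-1])
crop(im[...,::-1].copy(),200,180,200,150,4,'pics/s5.png')
m=(C[...,2]>.05)&(C[...,2]<.16)&(C[...,0]<.55)&(C[...,0]>.4)&(abs(C[...,1]-.11)<.07)
Q=C[m]
for zz in np.arange(.05,.16,.01):
    k=Q[abs(Q[:,2]-zz)<.005]
    if len(k):print(zz.round(3),len(k),k.min(0).round(3),k.max(0).round(3))
```

```text
tipL 0.13788295 [0.5013 0.1088 0.107 ]
tipR 0.137797 [0.5014 0.1165 0.1074]
handletip 0.15283433 [0.4823 0.1314 0.0844]
handlemid 0.15774798 [0.4984 0.1319 0.0856]
ledge 0.2095342 [0.4651 0.1647 0.0199]
ledge2 0.2523943 [ 0.6026 -0.0539  0.0198]
wall 0.21574706 [0.5516 0.1669 0.0416]
shadow 0.22355899 [0.5094 0.0946 0.0196]
TCP proj [[322.19463114 234.65567196]
 [322.01486871 249.04130115]]
0.06 2 [0.494 0.136 0.065] [0.536 0.136 0.065]
0.07 63 [0.481 0.125 0.066] [0.55  0.139 0.075]
0.08 121 [0.481 0.122 0.075] [0.55  0.139 0.085]
0.09 141 [0.482 0.105 0.085] [0.55  0.139 0.095]
0.1 24 [0.501 0.106 0.095] [0.519 0.124 0.105]
0.11 19 [0.501 0.106 0.105] [0.511 0.123 0.114]
0.12 7 [0.501 0.104 0.116] [0.502 0.116 0.124]
0.13 21 [0.499 0.083 0.125] [0.506 0.136 0.135]
0.14 51 [0.499 0.074 0.135] [0.52  0.146 0.144]
0.15 36 [0.495 0.075 0.145] [0.518 0.151 0.155]
```

View pics/s5.png

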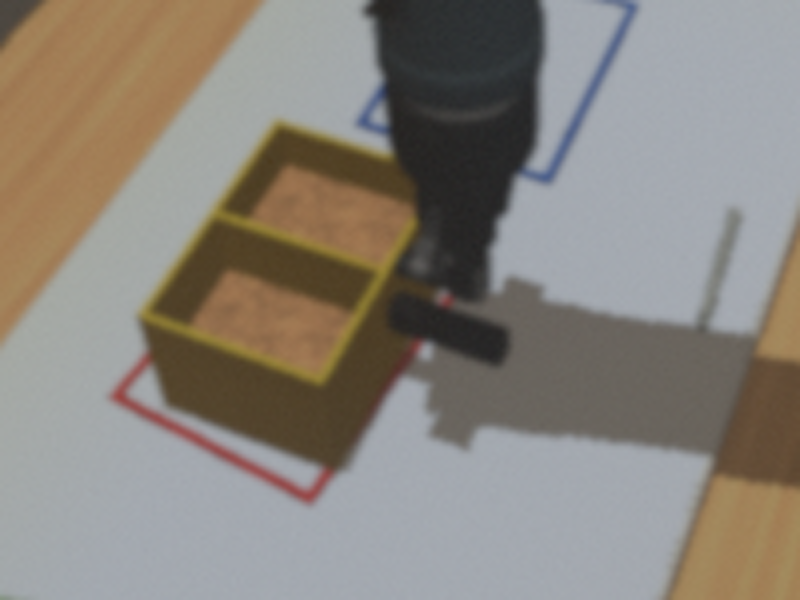

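Depth puts the fingertips near z≈0.088 while the reported TCP is 0.056. The wrist camera still reads the ledge correctly at 0.0199, so the fingers end about 30 mm short of the stated TCP. I measure that offset precisely.

Run:
```python
from h import *
s,p,r=pose();print(p)
im,d=snapshot('side');C=cloud('side',d)
m=(C[...,2]>.03)&(C[...,2]<.15)&(C[...,0]<.54)&(C[...,0]>.48)&(C[...,1]<.123)&(C[...,1]>.06)
Q=C[m];o=np.argsort(Q[:,2]);print(Q[o[:14]].round(4))
im,d=snapshot('wrist');C=wcloud(d,p,r)
m=(d<.17)&(d>0.05)&(C[...,1]<.122)&(C[...,1]>.09)&(C[...,2]<.12)
Q=C[m];vs,us=np.nonzero(m);o=np.argsort(Q[:,2]);print(np.c_[us[o[:200:15]],vs[o[:200:15]],Q[o[:200:15]]].round(4),len(Q))
T=r.inv().apply(Q-p)
print(np.percentile(T[:,2],[90,97,99,100]))
```

```text
[0.51177509 0.11109281 0.05621136]
[[0.5241 0.1221 0.0839]
 [0.5313 0.1224 0.0842]
 [0.5292 0.1217 0.0845]
 [0.5385 0.1227 0.0847]
 [0.4949 0.1226 0.0849]
 [0.536  0.1228 0.0861]
 [0.5013 0.107  0.0915]
 [0.5042 0.1174 0.092 ]
 [0.5021 0.1166 0.0921]
 [0.5011 0.1133 0.0922]
 [0.5049 0.1157 0.0932]
 [0.5092 0.1222 0.0955]
 [0.5011 0.1131 0.0956]
 [0.5021 0.1165 0.0956]]
[[3.220e+02 2.450e+02 5.025e-01 1.112e-01 8.850e-02]
 [3.270e+02 2.450e+02 5.015e-01 1.137e-01 9.040e-02]
 [3.280e+02 2.460e+02 5.016e-01 1.142e-01 9.140e-02]
 [3.140e+02 2.460e+02 5.014e-01 1.072e-01 9.180e-02]
 [3.250e+02 3.240e+02 5.523e-01 1.128e-01 9.220e-02]
 [3.010e+02 2.540e+02 5.055e-01 1.007e-01 9.260e-02]
 [3.290e+02 2.470e+02 5.012e-01 1.147e-01 9.310e-02]
 [3.350e+02 2.480e+02 5.017e-01 1.176e-01 9.330e-02]
 [3.270e+02 3.240e+02 5.510e-01 1.139e-01 9.370e-02]
 [3.150e+02 2.480e+02 5.013e-01 1.078e-01 9.410e-02]
 [3.060e+02 2.550e+02 5.051e-01 1.033e-01 9.420e-02]
 [3.310e+02 2.490e+02 5.016e-01 1.156e-01 9.450e-02]
 [3.420e+02 2.560e+02 5.054e-01 1.211e-01 9.480e-02]
 [3.390e+02 2.570e+02 5.058e-01 1.196e-01 9.500e-02]] 1782
[-0.03857152 -0.03572942 -0.03421828 -0.03229743]
```

Both cameras put the shut fingertips at z≈0.090, so the fingers end 34 mm short of the reported TCP; sideways it is right. I allow for this from here on: reopen, recentre by +20 mm in y, and go down 34 mm.

send_rows(
  linear=[
    [0,0,-5],
    [0,0,-10],
    [0,5,-10],
    [0,12,-10],
    [0,20,-10],
    [0,20,-10],
    [0,20,-10],
    [0,20,-10],
  ],
  twist=[
    [0,0,0],
    [0,0,0],
    [0,0,0],
    [0,0,0],
    [0,0,0],
    [0,0,0],
    [0,0,0],
    [0,0,0],
  ],
  fingers=1,
)

```text
time_s: 5.0
eef_pos: [0.5117, 0.1305, 0.0661]
orientation: [-0.0, 0.0, 1.0, -0.0]
force: [-0.2, -0.6, -0.1]
gripper_width: 0.0852
```

send_rows(
  linear=[
    [0,0,10],
    [0,0,22],
    [0,0,34],
    [0,0,42],
    [0,0,44],
    [0,0,44],
  ],
  twist=[
    [0,0,0],
    [0,0,0],
    [0,0,0],
    [0,0,0],
    [0,0,0],
    [0,0,0],
  ],
)

```text
time_s: 5.6
eef_pos: [0.5114, 0.1306, 0.0216]
orientation: [-0.0, 0.0, 1.0, -0.0]
force: [0.6, 1.1, 0.8]
gripper_width: 0.0853
```

send_rows(
  linear=[
    [0,0,0],
    [0,0,0],
    [0,0,0],
    [0,0,0],
    [0,0,0],
    [0,0,0],
  ],
  twist=[
    [0,0,0],
    [0,0,0],
    [0,0,0],
    [0,0,0],
    [0,0,0],
    [0,0,0],
  ],
  fingers=-1,
  grip_force=50,
)

```text
time_s: 6.2
eef_pos: [0.5119, 0.1309, 0.0225]
orientation: [0.0, 0.0, 1.0, 0.0]
force: [-1.4, -0.6, 4.3]
gripper_width: 0.0148
```

Gripped at 15 mm opening. I slide the caddy level toward the blue outline.

send_rows(
  linear=[
    [0,-2,0],
    [0,-6,0],
    [0,-12,0],
    [1,-20,0],
    [2,-30,0],
    [3,-40,0],
    [4,-50,0],
    [4,-60,0],
  ],
  twist=[
    [0,0,0],
    [0,0,0],
    [0,0,0],
    [0,0,0],
    [0,0,0],
    [0,0,0],
    [0,0,0],
    [0,0,0],
  ],
)

```text
time_s: 7.0
eef_pos: [0.5084, 0.0733, 0.0225]
orientation: [0.001, -0.002, 1.0, 0.001]
force: [0.3, 6.8, 1.9]
gripper_width: 0.0153
```

Run:
```python
from h import *
s,p,r=pose();print(p,s['gripper_width'],s['force'],s['moment'])
im,d=caddy(tag='i');print(rimfit(d,-.06,.2))
```

```text
[0.50838966 0.07332476 0.02252099] 0.0152717597473326 [0.33297353 6.81136555 1.93435218] [1.26904473 0.01075698 0.57795104]
((0.6063512563705444, 0.07373078167438507), (0.15357767045497894, 0.11250637471675873), 89.42069244384766)
```

The caddy follows with small forces. I continue.

send_rows(
  linear=[
    [1,-10,0],
    [2,-22,0],
    [3,-34,0],
    [4,-46,0],
    [5,-58,0],
    [6,-70,0],
    [7,-82,0],
    [8,-94,0],
  ],
  twist=[
    [0,0,0],
    [0,0,0],
    [0,0,0],
    [0,0,0],
    [0,0,0],
    [0,0,-0.3],
    [0,0,-0.5],
    [0,0,-0.6],
  ],
)

```text
time_s: 7.85
eef_pos: [0.5007, -0.0208, 0.0225]
orientation: [0.001, -0.007, 1.0, 0.001]
force: [0.6, 8.4, 2.2]
gripper_width: 0.0155
```

send_rows(
  linear=[
    [1,-12,0],
    [2,-24,0],
    [3,-36,0],
    [4,-48,0],
    [5,-60,0],
    [6,-72,0],
    [7,-82,0],
    [7,-88,0],
  ],
  twist=[
    [0,0,0],
    [0,0,-0.2],
    [0,0,-0.4],
    [0,0,-0.6],
    [0,0,-0.6],
    [0,0,-0.6],
    [0,0,-0.6],
    [0,0,-0.6],
  ],
)

```text
time_s: 8.65
eef_pos: [0.4943, -0.109, 0.0225]
orientation: [0.0, -0.012, 1.0, 0.001]
force: [-1.2, 11.4, 6.4]
gripper_width: 0.0154
```

Run:
```python
from h import *
s,p,r=pose();print(p,s['gripper_width'],s['force'],s['moment'],r.as_matrix()[0])
im,d=caddy(tag='j');print(rimfit(d,-.25,.0))
crop(im,310,150,110,95,7,'pics/c6.png')
im,d=snapshot('wrist');cv2.imwrite('pics/w4.png',im[...,::-1])
```

```text
[ 0.49433251 -0.10901978  0.02249348] 0.015381870332659869 [-1.16474475 11.37926118  6.43267182] [ 2.06028279 -0.04649704  0.617126  ] [-9.99707576e-01 -2.41736273e-02  6.30540928e-04]
((0.5919784307479858, -0.1064264327287674), (0.11411731690168381, 0.15606412291526794), 1.9513431787490845)
```

View pics/c6.png

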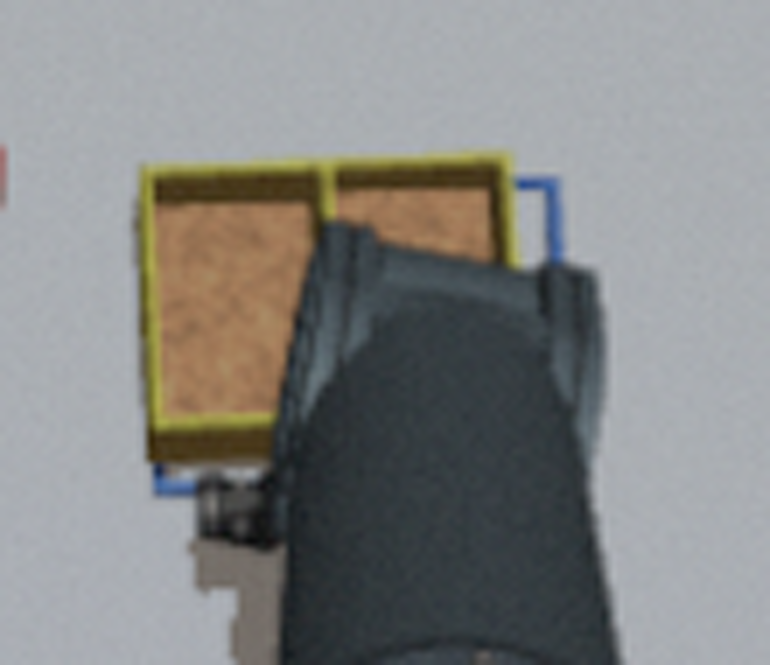

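View pics/w4.png

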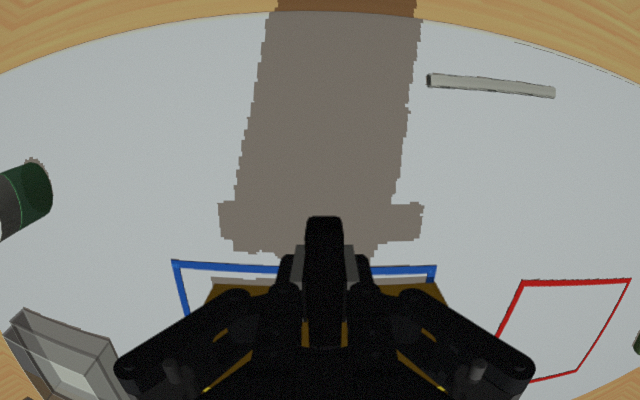

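The top crop shows the caddy short of the outline by about 18 mm in y and yawed about 1.5° too far. I correct both.

send_rows(
  linear=[
    [0,-4,0],
    [1,-8,0],
    [1,-11,0],
    [1.5,-14,0],
    [2,-16,0],
    [2,-16,0],
    [2,-16,0],
  ],
  twist=[
    [0,0,0.3],
    [0,0,0.6],
    [0,0,0.9],
    [0,0,1.2],
    [0,0,1.5],
    [0,0,1.5],
    [0,0,1.5],
  ],
)

```text
time_s: 9.45
eef_pos: [0.4933, -0.125, 0.0225]
orientation: [0.001, 0.001, 1.0, 0.001]
force: [1.9, 6.6, 4.1]
gripper_width: 0.0155
```

Run:
```python
from h import *
s,p,r=pose();print(p,s['gripper_width'],s['force'],s['moment'],r.as_matrix()[0])
im,d=caddy(tag='k');print(rimfit(d,-.25,.0))
crop(im,310,150,110,95,7,'pics/c7.png')
```

```text
[ 0.49325113 -0.12504874  0.0224866 ] 0.015510590955557835 [1.9272871  6.6492828  4.12749749] [ 1.21868587 -0.30462994  0.50129737] [-0.99999683  0.00194905  0.00159446]
((0.5906701683998108, -0.12564396858215332), (0.11212104558944702, 0.1573117971420288), 1.3156064748764038)
```

View pics/c7.png

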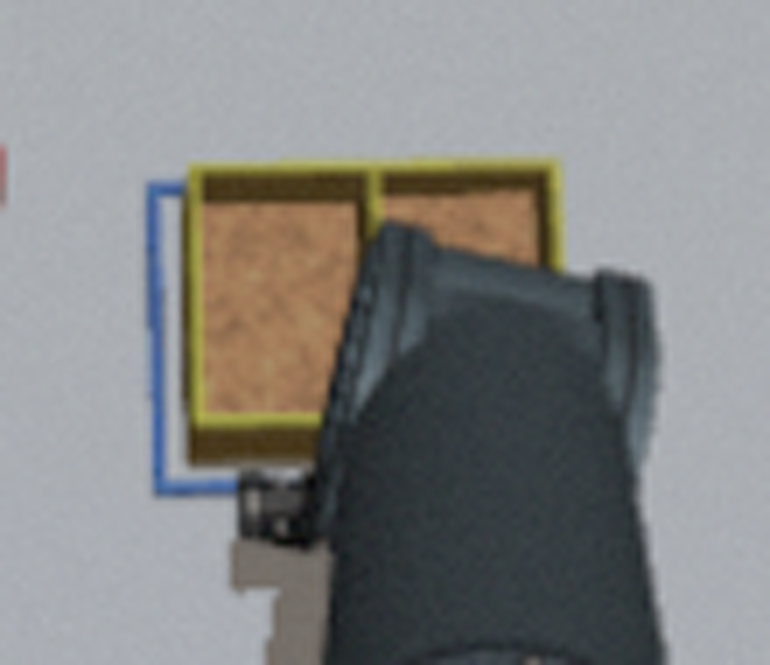

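The caddy sits centred within the outline as far as can be seen, though the arm hides the right side. I release, rise and move toward the jar so I can see it clear.

send_rows(
  linear=[
    [0,0,0],
    [0,0,0],
    [0,0,0],
    [0,0,0],
    [0,0,0],
    [0,0,-10],
    [0,0,-35],
    [0,0,-70],
  ],
  twist=[
    [0,0,0],
    [0,0,0],
    [0,0,0],
    [0,0,0],
    [0,0,0],
    [0,0,0],
    [0,0,0],
    [0,0,0],
  ],
  fingers=1,
)

```text
time_s: 10.3
eef_pos: [0.4906, -0.1271, 0.0924]
orientation: [-0.002, 0.003, 1.0, 0.0]
force: [0.9, 0.8, 0.6]
gripper_width: 0.0852
```

Run:
```python
from h import *
s,p,r=pose();print(p,s['gripper_width'],s['force'])
T=R.from_matrix(np.array([[0,1,0],[1,0,0],[0,0,-1.]]).T)
print(move(p,r,[.470,-.353,.10],T))
```

```text
[ 0.49064795 -0.12712743  0.09241056] 0.0851821168482125 [0.90337423 0.82345797 0.60113541]
(array([  19.4568016 , -225.97726034,   -7.6200084 ]), array([-0.11814638, -0.15451546, 89.69199587]))
```

send_rows(
  linear=[
    [2,-20,-8],
    [4,-45,-8],
    [7,-75,-8],
    [10,-105,-8],
    [12,-135,-8],
    [14,-165,-8],
    [16,-190,-8],
    [19,-210,-8],
  ],
  twist=[
    [0,0,8.5],
    [0,0,17],
    [0,0,25],
    [0,0,33],
    [0,0,41],
    [0,0,49],
    [0,0,57],
    [0,0,65],
  ],
)

```text
time_s: 11.1
eef_pos: [0.4717, -0.3391, 0.1011]
orientation: [0.001, 0.542, 0.84, -0.0]
force: [0.7, 0.1, 0.0]
gripper_width: 0.0854
```

Run:
```python
from h import *
s,p,r=pose();print(p,s['force'],s['joint_pos'])
T=R.from_matrix(np.array([[0,1,0],[1,0,0],[0,0,-1.]]).T)
print(move(p,r,[.470,-.353,.10],T))
im,d=caddy(tag='l');print(rimfit(d,-.25,.0))
crop(im,310,150,110,85,7,'pics/c8.png')
```

```text
[ 0.47174461 -0.33905249  0.10111466] [6.89213377e-01 1.45539856e-01 5.34559204e-04] [ 0.23917496  0.57654249  0.41549481  1.82410081 -0.31045953  0.80409963
  1.23645906]
(array([-11.99154133,  -7.33228011,   1.12237235]), array([ 0.04649648,  0.04983881, 24.30935225]))
((0.590121865272522, -0.12558458745479584), (0.11291854828596115, 0.15661582350730896), 0.8758497834205627)
```

View pics/c8.png

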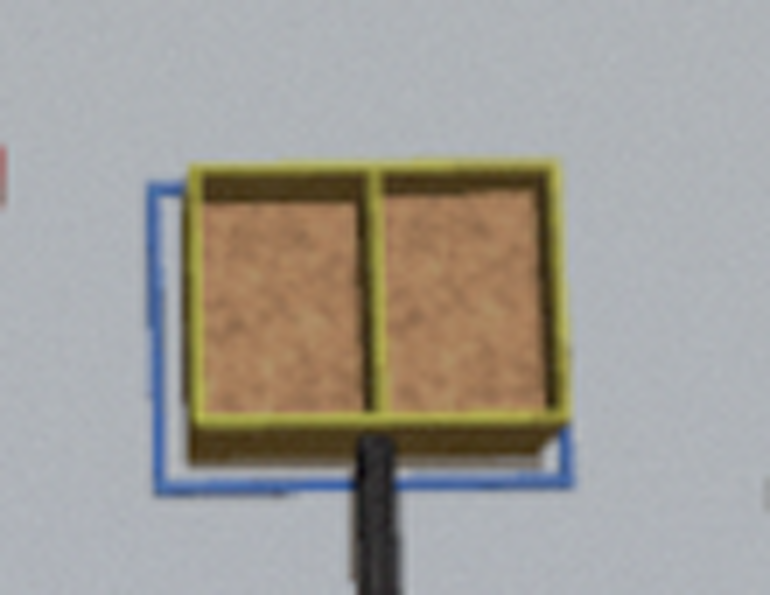

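Seen clear, the caddy is centred within about 1 mm of the outline (blue corners (152,187),(572,485); base edges (190,465),(545,462)), with a yaw difference of about 0.4°. On to the jar.

send_rows(
  linear=[
    [-4,-2,1],
    [-8,-5,1],
    [-12,-7,1],
    [-12,-7,1],
  ],
  twist=[
    [0,0,8.4],
    [0,0,16.6],
    [0,0,24.3],
    [0,0,24.3],
  ],
)

```text
time_s: 11.55
eef_pos: [0.4706, -0.3512, 0.0997]
orientation: [0.0, 0.705, 0.709, -0.0]
force: [1.0, 0.8, -0.2]
gripper_width: 0.0852
```

Run:
```python
from h import *
s,p,r=pose();print(p,r.as_matrix().round(3))
im,d=snapshot('wrist');cv2.imwrite('pics/w5.png',im[...,::-1]);C=wcloud(d,p,r)
m=(C[...,2]>.05)&(C[...,2]<.083)&(abs(C[...,0]-.47)<.05)&(abs(C[...,1]+.353)<.05);Q=C[m]
print(len(Q),Q.min(0),Q.max(0));t=Q[Q[:,2]>.076];print('top',t.min(0),t.max(0),(t.min(0)+t.max(0))/2)
print(move(p,r,[.470,-.353,.016],r))
```

```text
[ 0.47059278 -0.351188    0.09968304] [[-0.006  1.     0.   ]
 [ 1.     0.006 -0.   ]
 [-0.     0.    -1.   ]]
4124 [ 0.44459673 -0.37634813  0.05000128] [ 0.492304   -0.32760902  0.08181358]
top [ 0.44459673 -0.37634813  0.07602716] [ 0.49182213 -0.32809927  0.08181358] [ 0.46820943 -0.3522237   0.07892037]
(array([-1.77759659, -0.61810248, 83.68359024]), array([0., 0., 0.]))
```

View pics/w5.png

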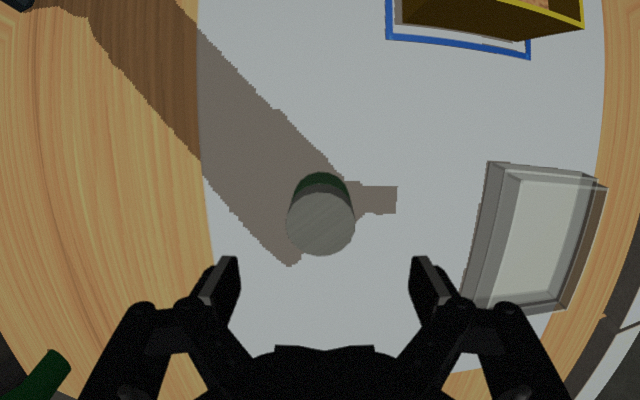

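The jar's lid at (321,220) is centred between the open fingers at columns 228 and 422. Descend and grip.

send_rows(
  linear=[
    [-1,-1,25],
    [-1,-1,50],
    [-1,-1,72],
    [-1,-1,82],
    [-1,-1,84],
    [-1,-1,84],
  ],
  twist=[
    [0,0,0],
    [0,0,0],
    [0,0,0],
    [0,0,0],
    [0,0,0],
    [0,0,0],
  ],
)

```text
time_s: 12.2
eef_pos: [0.4699, -0.3522, 0.0158]
orientation: [0.0, 0.704, 0.71, 0.0]
force: [0.4, 0.3, -0.0]
gripper_width: 0.0854
```

send_rows(
  linear=[
    [0,0,0],
    [0,0,0],
    [0,0,0],
    [0,0,0],
    [0,0,0],
    [0,0,0],
  ],
  twist=[
    [0,0,0],
    [0,0,0],
    [0,0,0],
    [0,0,0],
    [0,0,0],
    [0,0,0],
  ],
  fingers=-1,
  grip_force=35,
)

```text
time_s: 12.8
eef_pos: [0.4698, -0.3524, 0.0161]
orientation: [0.0, 0.705, 0.71, 0.0]
force: [-1.1, 1.2, 6.0]
gripper_width: 0.0469
```

send_rows(
  linear=[
    [0,0,-5],
    [0,0,-15],
    [0,0,-35],
    [0,0,-65],
    [0,0,-95],
    [0,0,-110],
    [0,0,-110],
    [0,0,-110],
  ],
  twist=[
    [0,0,0],
    [0,0,0],
    [0,0,0],
    [0,0,0],
    [0,0,0],
    [0,0,0],
    [0,0,0],
    [0,0,0],
  ],
)

```text
time_s: 13.6
eef_pos: [0.4693, -0.3514, 0.1245]
orientation: [-0.0, 0.705, 0.71, 0.0]
force: [0.6, -0.2, -2.3]
gripper_width: 0.0469
```

Run:
```python
from h import *
s,p,r=pose();print(p,r.as_matrix().round(3),s['force'],s['gripper_width'],s['joint_pos'])
im,d=snapshot('wrist');cv2.imwrite('pics/w6.png',im[...,::-1])
im,d=snapshot('side');crop(im[...,::-1].copy(),330,60,130,130,4.5,'pics/s6.png')
C=cloud('side',d);hsv=cv2.cvtColor(im,cv2.COLOR_RGB2HSV)
a=np.radians(0.6);c=np.array([.5902,-.1255]);m=c+np.array([-np.sin(a),np.cos(a)])*.038;print('mouth',m)
T=R.from_matrix(np.array([[np.sin(-a),np.cos(a),0],[np.cos(a),np.sin(a),0],[0,0,-1.]]).T)
print(move(p,r,[m[0],m[1],p[2]],T))
```

```text
[ 0.46928375 -0.35143933  0.12452543] [[-0.007  1.    -0.   ]
 [ 1.     0.007  0.001]
 [ 0.001 -0.    -1.   ]] [ 0.58269835 -0.24896614 -2.33667804] 0.04690197625350584 [ 0.17093726  0.57560085  0.5437265   1.79939075 -0.37696876  0.87220022
  0.8970736 ]
mouth [ 0.58980207 -0.08750208]
(array([2.63055640e+02, 1.22430582e+02, 1.31148795e-01]), array([-0.02815529, -0.04174582, -0.18419908]))
```

View pics/w6.png

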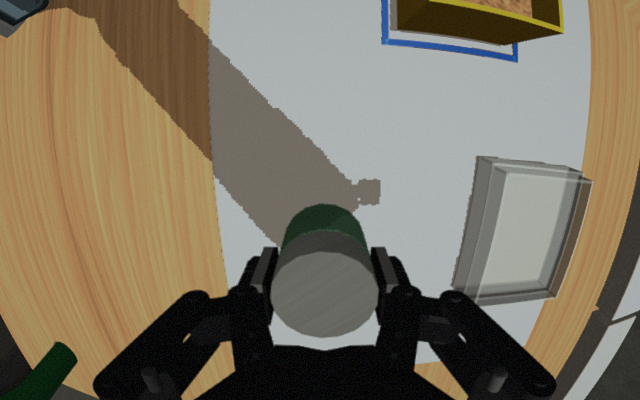

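View pics/s6.png

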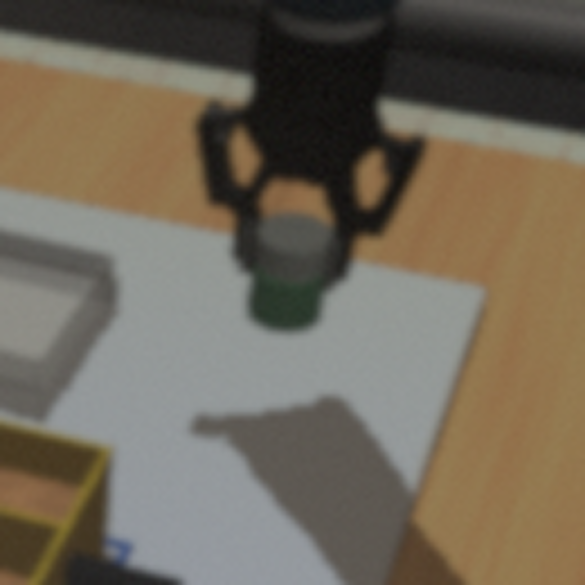

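The jar is held upright by its lid (wrist (325,295); side view shows it hanging clear). I carry it to above the left mouth.

send_rows(
  linear=[
    [10,5,-5],
    [35,16,-10],
    [70,33,-10],
    [110,51,-10],
    [150,70,-10],
    [190,88,-10],
    [225,105,-10],
    [250,116,-10],
  ],
  twist=[
    [0,0,0],
    [0,0,0],
    [0,0,0],
    [0,0,0],
    [0,0,0],
    [0,0,0],
    [0,0,0],
    [0,0,0],
  ],
)

```text
time_s: 14.5
eef_pos: [0.5848, -0.0963, 0.1345]
orientation: [-0.001, 0.703, 0.711, 0.0]
force: [0.7, -0.0, -2.3]
gripper_width: 0.0468
```

send_rows(
  linear=[
    [9,4,0],
    [13,6,0],
    [13,6,0],
    [13,6,0],
  ],
  twist=[
    [0,0,0],
    [0,0,0],
    [0,0,0],
    [0,0,0],
  ],
)

```text
time_s: 14.9
eef_pos: [0.589, -0.0902, 0.1352]
orientation: [0.0, 0.706, 0.709, -0.001]
force: [1.4, -0.7, -1.6]
gripper_width: 0.0473
```

Run:
```python
from h import *
for i in range(1):
    s,p,r=pose();print(p,s['force'],s['gripper_width'])
im,d=snapshot('wrist');cv2.imwrite('pics/w7.png',im[...,::-1]);C=wcloud(d,p,r)
im,d=caddy(tag='m');crop(im,310,150,110,85,7,'pics/c9.png');print(rimfit(d,-.25,0))
```

```text
[ 0.58897703 -0.09023538  0.1352199 ] [ 1.39045061 -0.71285908 -1.64689631] 0.04732509056818907
((0.5843647122383118, -0.18886178731918335), (0.05703551322221756, 0.1231471374630928), 70.0676498413086)
```

View pics/w7.png

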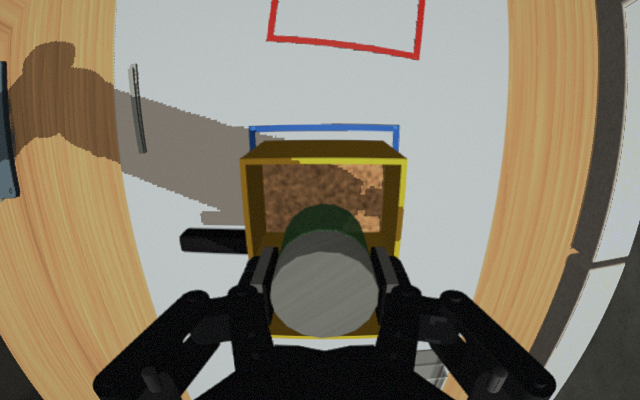

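View pics/c9.png

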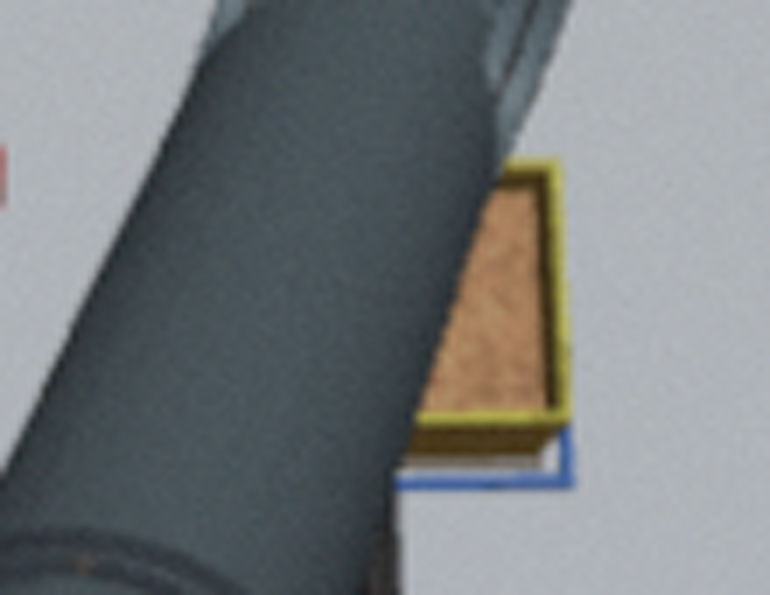

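In the wrist view the jar hangs over the left compartment, whose far rim corners are at about (243,161) and (405,161). I check the offsets.

Run:
```python
from h import *
s,p,r=pose();print(p,s['force'])
print(wplane([[243,161],[405,161],[242,250],[401,250]],.11,p,r).round(4))
a=np.radians(.6);c=np.array([.5902,-.1255])
for q in([.056,.078],[-.056,.078]):print(c+R.from_euler('z',a).as_matrix()[:2,:2]@q)
```

```text
[ 0.58911038 -0.09004283  0.13529775] [ 0.73309017 -0.3309584  -2.02269542]
[[ 0.5357 -0.0472  0.11  ]
 [ 0.6434 -0.0468  0.11  ]
 [ 0.5293 -0.1136  0.11  ]
 [ 0.6465 -0.113   0.11  ]]
[ 0.64538013 -0.04691786]
[ 0.53338627 -0.0480907 ]
```

Wrist and top agree on the caddy pose. I lower quickly to about 15 mm above the pad, expected at z≈0.063.

send_rows(
  linear=[
    [2.5,0,2],
    [2.5,0,10],
    [2.5,0,22],
    [2.5,0,36],
    [2.5,0,50],
    [2.5,0,60],
    [2.5,0,62],
    [2.5,0,62],
  ],
  twist=[
    [0,0,0],
    [0,0,0],
    [0,0,0],
    [0,0,0],
    [0,0,0],
    [0,0,0],
    [0,0,0],
    [0,0,0],
  ],
)

```text
time_s: 15.8
eef_pos: [0.5895, -0.0858, 0.0727]
orientation: [-0.0, 0.705, 0.709, -0.0]
force: [0.2, 0.4, -1.6]
gripper_width: 0.0472
```

send_rows(
  linear=[
    [0,0,1],
    [0,0,2],
    [0,0,3],
    [0,0,4],
    [0,0,5],
    [0,0,5],
  ],
  twist=[
    [0,0,0],
    [0,0,0],
    [0,0,0],
    [0,0,0],
    [0,0,0],
    [0,0,0],
  ],
)

```text
time_s: 16.4
eef_pos: [0.5896, -0.0857, 0.0681]
orientation: [-0.0, 0.705, 0.71, -0.0]
force: [-0.3, 0.3, -1.3]
gripper_width: 0.0471
```

send_rows(
  linear=[
    [0,0,1],
    [0,0,2],
    [0,0,3],
    [0,0,4],
    [0,0,4],
  ],
  twist=[
    [0,0,0],
    [0,0,0],
    [0,0,0],
    [0,0,0],
    [0,0,0],
  ],
)

```text
time_s: 16.9
eef_pos: [0.5896, -0.0857, 0.064]
orientation: [-0.0, 0.705, 0.71, -0.0]
force: [-0.7, -0.2, -1.7]
gripper_width: 0.047
```

send_rows(
  linear=[
    [0,0,0.5],
    [0,0,1],
    [0,0,1.5],
    [0,0,2],
    [0,0,2],
  ],
  twist=[
    [0,0,0],
    [0,0,0],
    [0,0,0],
    [0,0,0],
    [0,0,0],
  ],
)

```text
time_s: 17.4
eef_pos: [0.5897, -0.0857, 0.0621]
orientation: [-0.0, 0.705, 0.71, -0.0]
force: [0.7, -0.9, -1.5]
gripper_width: 0.047
```

send_rows(
  linear=[
    [0,0,0.5],
    [0,0,1],
    [0,0,1],
  ],
  twist=[
    [0,0,0],
    [0,0,0],
    [0,0,0],
  ],
)

```text
time_s: 17.7
eef_pos: [0.5896, -0.0857, 0.0611]
orientation: [-0.0, 0.705, 0.71, -0.0]
force: [0.4, 0.2, -1.9]
gripper_width: 0.0471
```

Run:
```python
from h import *
s,p,r=pose();print(s['time_s'],p,s['force'],s['gripper_width'])
```

```text
17.7 [ 0.58962296 -0.08569106  0.06111654] [ 0.4093814   0.20007175 -1.8697244 ] 0.047057076080873804
```

send_rows(
  linear=[
    [0,0,0.5],
    [0,0,1],
    [0,0,1],
  ],
  twist=[
    [0,0,0],
    [0,0,0],
    [0,0,0],
  ],
)

```text
time_s: 18.0
eef_pos: [0.5897, -0.0857, 0.0601]
orientation: [-0.0, 0.705, 0.71, -0.0]
force: [-0.2, 0.5, -2.0]
gripper_width: 0.0474
```

send_rows(
  linear=[
    [0,0,0.5],
    [0,0,1],
    [0,0,1],
  ],
  twist=[
    [0,0,0],
    [0,0,0],
    [0,0,0],
  ],
)

```text
time_s: 18.3
eef_pos: [0.5897, -0.0857, 0.0592]
orientation: [0.0, 0.705, 0.71, 0.0]
force: [0.1, -0.3, -0.5]
gripper_width: 0.0473
```

send_rows(
  linear=[
    [0,0,0.5],
    [0,0,1],
    [0,0,1],
  ],
  twist=[
    [0,0,0],
    [0,0,0],
    [0,0,0],
  ],
)

```text
time_s: 18.6
eef_pos: [0.5897, -0.0857, 0.0584]
orientation: [0.0, 0.705, 0.71, 0.0]
force: [-1.3, 0.5, 1.5]
gripper_width: 0.0474
```

Felt contact: the force rose about 3.5 N over the last 2 mm, with the pad height (about 42 mm) matching the camera estimate. I release partially to stay clear of the walls, then rise.

send_rows(
  linear=[
    [0,0,0],
    [0,0,0],
    [0,0,0],
    [0,0,0],
  ],
  twist=[
    [0,0,0],
    [0,0,0],
    [0,0,0],
    [0,0,0],
  ],
  fingers=0.45,
)

```text
time_s: 19.0
eef_pos: [0.5898, -0.0857, 0.0582]
orientation: [0.0, 0.705, 0.71, 0.0]
force: [0.1, -0.5, -0.3]
gripper_width: 0.0614
```

send_rows(
  linear=[
    [0,0,-3],
    [0,0,-10],
    [0,0,-25],
    [0,0,-50],
    [0,0,-75],
    [0,0,-85],
  ],
  twist=[
    [0,0,0],
    [0,0,0],
    [0,0,0],
    [0,0,0],
    [0,0,0],
    [0,0,0],
  ],
)

```text
time_s: 19.6
eef_pos: [0.5915, -0.0863, 0.1467]
orientation: [0.002, 0.705, 0.709, 0.002]
force: [1.3, -0.2, -0.3]
gripper_width: 0.0619
```

Run:
```python
from h import *
s,p,r=pose();print(p,s['force'],s['gripper_width'])
T=R.from_matrix(np.array([[0,1,0],[1,0,0],[0,0,-1.]]).T)
print(move(p,r,[.485,.331,.10],T))
im,d=snapshot('wrist');cv2.imwrite('pics/w8.png',im[...,::-1])
```

```text
[ 0.59147854 -0.08628361  0.14669153] [ 1.34921937 -0.16310482 -0.32208884] 0.06188607544060556
(array([ 417.98996747, -103.95916555,   46.04641127]), array([0.27380163, 0.01952245, 0.37603113]))
```

View pics/w8.png

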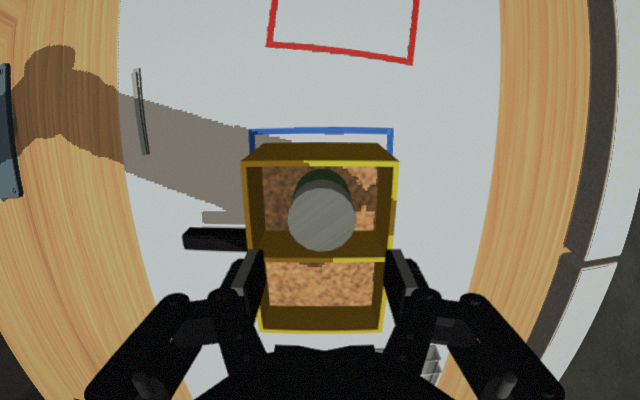

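The jar stands upright in the left compartment, lid centred at (322,215). On to the roller.

send_rows(
  linear=[
    [15,-4,0],
    [50,-12,0],
    [95,-24,0],
    [140,-35,0],
    [185,-46,0],
    [230,-57,0],
    [275,-68,0],
    [320,-80,0],
  ],
  twist=[
    [0,0,0],
    [0,0,0],
    [0,0,0],
    [0,0,0],
    [0,0,0],
    [0,0,0],
    [0,0,0],
    [0,0,0],
  ],
  fingers=0.45,
)

```text
time_s: 20.45
eef_pos: [0.5049, 0.2363, 0.1419]
orientation: [-0.001, 0.704, 0.71, -0.001]
force: [1.2, 0.1, -0.6]
gripper_width: 0.0618
```

send_rows(
  linear=[
    [40,-10,10],
    [70,-17,25],
    [90,-22,38],
    [98,-24,46],
    [98,-24,46],
  ],
  twist=[
    [0,0,0.4],
    [0,0,0.4],
    [0,0,0.4],
    [0,0,0.4],
    [0,0,0.4],
  ],
)

```text
time_s: 20.95
eef_pos: [0.4814, 0.3312, 0.0954]
orientation: [-0.0, 0.707, 0.707, -0.002]
force: [-0.0, -0.4, 0.7]
gripper_width: 0.0619
```

Run:
```python
from h import *
s,p,r=pose();print(p,r.as_matrix().round(3),s['joint_pos'])
im,d=snapshot('wrist');cv2.imwrite('pics/w9.png',im[...,::-1]);C=wcloud(d,p,r)
m=(C[...,2]>.04)&(C[...,2]<.09)&(abs(C[...,0]-.485)<.035)&(abs(C[...,1]-.331)<.035);Q=C[m]
t=Q[Q[:,2]>.078];print('top',t.min(0),t.max(0),(t.min(0)+t.max(0))/2)
im,d=caddy(tag='n');print(rimfit(d,-.25,0));crop(im,310,150,110,85,7,'pics/c10.png')
```

```text
[0.48137464 0.33117056 0.09541608] [[-0.001  1.    -0.002]
 [ 1.     0.001 -0.002]
 [-0.002 -0.002 -1.   ]] [-1.02881508  0.60495052  0.47858867  1.81646966 -0.36827378  0.81279022
 -0.36422765]
top [0.46765539 0.31752866 0.07805533] [0.49951635 0.35044712 0.08689678] [0.48358587 0.33398789 0.08247605]
((0.5902883410453796, -0.12538115680217743), (0.11310233920812607, 0.15657220780849457), 0.4141993224620819)
```

View pics/w9.png

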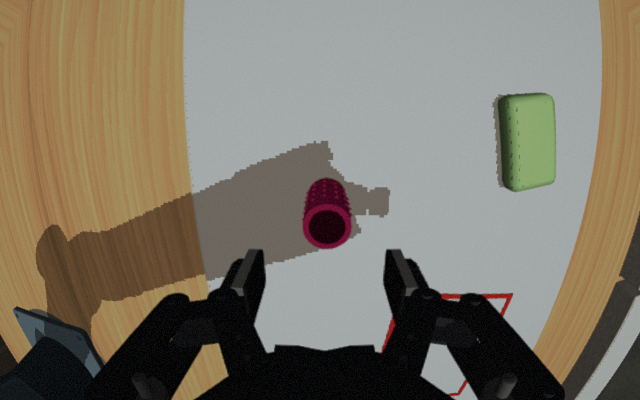

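View pics/c10.png

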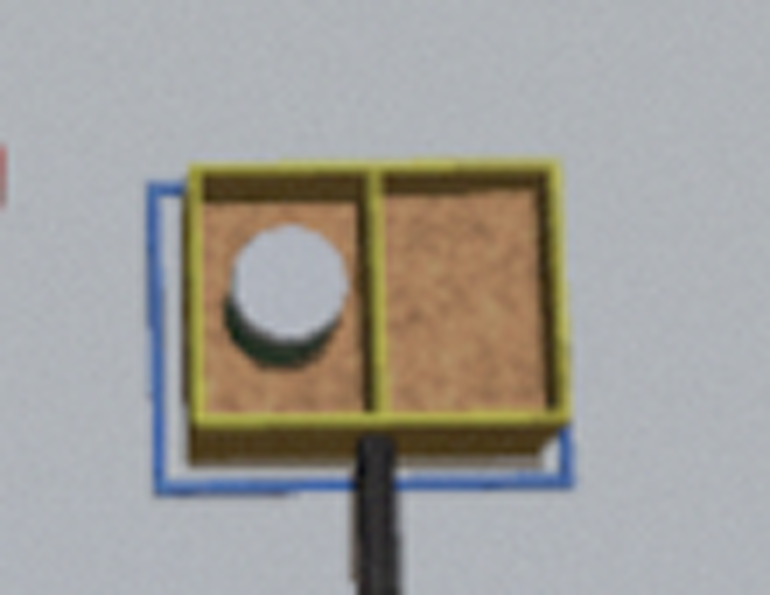

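The jar is centred in the left compartment and the caddy hasn't moved. The roller, at wrist (327,225), sits about 3 mm right of the jaw centre; I correct that and grip it lightly.

send_rows(
  linear=[
    [1.5,3,20],
    [1.5,3,45],
    [1.5,3,65],
    [1.5,3,74],
    [1.5,3,75],
    [1.5,3,75],
  ],
  twist=[
    [0,0,0],
    [0,0,0],
    [0,0,0],
    [0,0,0],
    [0,0,0],
    [0,0,0],
  ],
)

```text
time_s: 21.65
eef_pos: [0.4869, 0.3325, 0.0231]
orientation: [0.0, 0.708, 0.707, 0.001]
force: [-0.1, 0.0, -0.0]
gripper_width: 0.0617
```

send_rows(
  linear=[
    [0,0,0],
    [0,0,0],
    [0,0,0],
    [0,0,0],
    [0,0,0],
    [0,0,0],
  ],
  twist=[
    [0,0,0],
    [0,0,0],
    [0,0,0],
    [0,0,0],
    [0,0,0],
    [0,0,0],
  ],
  fingers=-1,
  grip_force=25,
)

```text
time_s: 22.25
eef_pos: [0.4863, 0.3335, 0.0231]
orientation: [-0.0, 0.707, 0.707, 0.001]
force: [-1.2, 0.1, 6.3]
gripper_width: 0.0318
```

send_rows(
  linear=[
    [0,0,-5],
    [0,0,-15],
    [0,0,-35],
    [0,0,-70],
    [0,0,-105],
    [0,0,-130],
    [0,0,-135],
    [0,0,-135],
  ],
  twist=[
    [0,0,0],
    [0,0,0],
    [0,0,0],
    [0,0,0],
    [0,0,0],
    [0,0,0],
    [0,0,0],
    [0,0,0],
  ],
)

```text
time_s: 23.05
eef_pos: [0.4861, 0.3334, 0.1582]
orientation: [-0.0, 0.707, 0.707, 0.001]
force: [0.0, 1.3, -0.6]
gripper_width: 0.032
```

Run:
```python
from h import *
s,p,r=pose();print(p,r.as_matrix().round(3),s['force'],s['gripper_width'])
im,d=snapshot('wrist');cv2.imwrite('pics/w10.png',im[...,::-1])
a=np.radians(.5);m=np.array([.5902,-.1254])-np.array([-np.sin(a),np.cos(a)])*.038
T=R.from_matrix(np.array([[np.sin(-a),np.cos(a),0],[np.cos(a),np.sin(a),0],[0,0,-1.]]).T)
print(m,move(p,r,[m[0],m[1],p[2]],T))
```

```text
[0.48613667 0.33341986 0.15818444] [[-0.     1.     0.001]
 [ 1.     0.     0.001]
 [ 0.001  0.001 -1.   ]] [ 0.00698498  1.30240673 -0.59412174] 0.03201373054958049
[ 0.59053161 -0.16339855] (array([-496.82284218,  104.37240156,   -0.55269019]), array([ 0.07265045, -0.07861475, -0.49736057]))
```

View pics/w10.png

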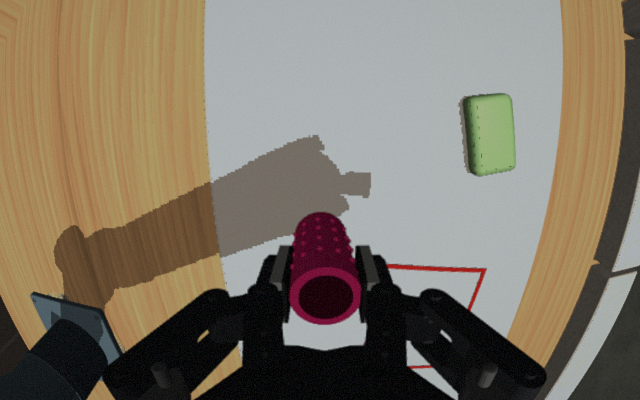

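The roller is held upright at 32 mm. I carry it over the jar, with about 30 mm clearance, to above the right mouth.

send_rows(
  linear=[
    [-15,3,0],
    [-50,10,0],
    [-95,20,0],
    [-140,29,0],
    [-185,39,0],
    [-230,48,0],
    [-275,58,0],
    [-320,67,0],
  ],
  twist=[
    [0,0,0],
    [0,0,0],
    [0,0,0],
    [0,0,0],
    [0,0,0],
    [0,0,0],
    [0,0,0],
    [0,0,0],
  ],
)

```text
time_s: 23.9
eef_pos: [0.5516, 0.0097, 0.1561]
orientation: [-0.0, 0.707, 0.707, -0.001]
force: [1.0, -0.2, -0.6]
gripper_width: 0.0318
```

send_rows(
  linear=[
    [-45,10,0],
    [-90,19,0],
    [-130,28,0],
    [-160,34,0],
    [-173,37,0],
    [-177,37,0],
    [-177,37,0],
    [-177,37,0],
  ],
  twist=[
    [0,0,0],
    [0,0,0],
    [0,0,0],
    [0,0,-0.3],
    [0,0,-0.5],
    [0,0,-0.5],
    [0,0,-0.5],
    [0,0,-0.5],
  ],
)

```text
time_s: 24.7
eef_pos: [0.5896, -0.1617, 0.1567]
orientation: [-0.001, 0.703, 0.711, 0.0]
force: [-0.2, 1.0, -0.3]
gripper_width: 0.0317
```

Run:
```python
from h import *
s,p,r=pose();print(p,s['force'],s['gripper_width'])
print(r.inv().apply(np.array([.5905,-.1634,p[2]])-p)*1000)
im,d=snapshot('wrist');cv2.imwrite('pics/w11.png',im[...,::-1])
```

```text
[ 0.58958584 -0.16173086  0.15670959] [-0.15031874  1.01825774 -0.25306247] 0.03165651450142271
[-1.67903955  0.89585014 -0.00317189]
```

View pics/w11.png

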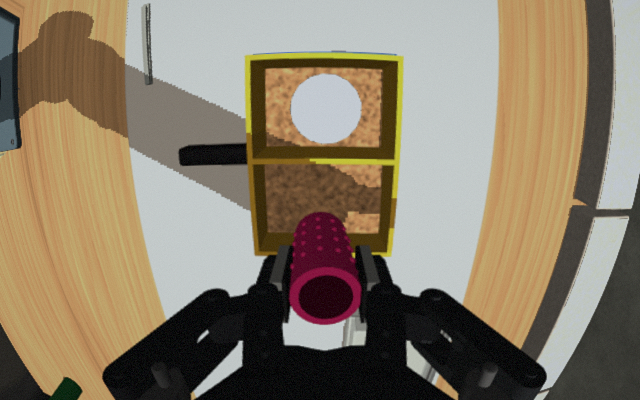

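The roller is over the right compartment. I lower to about 13 mm above the expected contact (TCP≈0.079).

send_rows(
  linear=[
    [-1.5,1,5],
    [-1.5,1,15],
    [-1.5,1,28],
    [-1.5,1,42],
    [-1.5,1,54],
    [-1.5,1,62],
    [-1.5,1,64],
    [-1.5,1,64],
  ],
  twist=[
    [0,0,0],
    [0,0,0],
    [0,0,0],
    [0,0,0],
    [0,0,0],
    [0,0,0],
    [0,0,0],
    [0,0,0],
  ],
)

```text
time_s: 25.55
eef_pos: [0.5907, -0.1656, 0.0929]
orientation: [-0.0, 0.704, 0.71, -0.0]
force: [0.6, 0.2, -0.2]
gripper_width: 0.032
```

send_rows(
  linear=[
    [0,0,1],
    [0,0,2],
    [0,0,3],
    [0,0,4],
    [0,0,4],
  ],
  twist=[
    [0,0,0],
    [0,0,0],
    [0,0,0],
    [0,0,0],
    [0,0,0],
  ],
)

```text
time_s: 26.05
eef_pos: [0.5907, -0.1654, 0.0891]
orientation: [-0.0, 0.704, 0.71, 0.0]
force: [0.3, 0.8, -0.3]
gripper_width: 0.0317
```

send_rows(
  linear=[
    [0,0,1],
    [0,0,2],
    [0,0,3],
    [0,0,3],
  ],
  twist=[
    [0,0,0],
    [0,0,0],
    [0,0,0],
    [0,0,0],
  ],
)

```text
time_s: 26.45
eef_pos: [0.5907, -0.1654, 0.086]
orientation: [-0.0, 0.704, 0.71, -0.0]
force: [-1.0, -0.8, 0.8]
gripper_width: 0.0318
```

send_rows(
  linear=[
    [0,0,0.5],
    [0,0,1],
    [0,0,1.5],
    [0,0,1.5],
  ],
  twist=[
    [0,0,0],
    [0,0,0],
    [0,0,0],
    [0,0,0],
  ],
)

```text
time_s: 26.85
eef_pos: [0.5907, -0.1654, 0.0846]
orientation: [-0.0, 0.704, 0.71, -0.0]
force: [-0.1, 1.0, -2.0]
gripper_width: 0.0319
```

Only noise (about ±1 N) so far. I continue in 1 mm steps.

send_rows(
  linear=[
    [0,0,1],
    [0,0,1.5],
    [0,0,1.5],
  ],
  twist=[
    [0,0,0],
    [0,0,0],
    [0,0,0],
  ],
)

```text
time_s: 27.15
eef_pos: [0.5907, -0.1654, 0.0831]
orientation: [-0.0, 0.704, 0.71, -0.0]
force: [-1.3, 0.4, -0.4]
gripper_width: 0.032
```

send_rows(
  linear=[
    [0,0,0.5],
    [0,0,1],
    [0,0,1],
  ],
  twist=[
    [0,0,0],
    [0,0,0],
    [0,0,0],
  ],
)

```text
time_s: 27.45
eef_pos: [0.5907, -0.1654, 0.0821]
orientation: [-0.0, 0.704, 0.71, -0.0]
force: [-0.8, 0.1, -0.5]
gripper_width: 0.0319
```

send_rows(
  linear=[
    [0,0,0.5],
    [0,0,1],
    [0,0,1],
  ],
  twist=[
    [0,0,0],
    [0,0,0],
    [0,0,0],
  ],
)

```text
time_s: 27.75
eef_pos: [0.5907, -0.1654, 0.0811]
orientation: [-0.0, 0.704, 0.71, -0.0]
force: [0.7, 0.4, -0.1]
gripper_width: 0.0321
```

send_rows(
  linear=[
    [0,0,0.5],
    [0,0,1],
    [0,0,1],
  ],
  twist=[
    [0,0,0],
    [0,0,0],
    [0,0,0],
  ],
)

```text
time_s: 28.05
eef_pos: [0.5908, -0.1654, 0.0801]
orientation: [-0.0, 0.704, 0.71, -0.0]
force: [-0.2, 0.2, -0.7]
gripper_width: 0.0315
```

send_rows(
  linear=[
    [0,0,0.5],
    [0,0,1],
    [0,0,1],
  ],
  twist=[
    [0,0,0],
    [0,0,0],
    [0,0,0],
  ],
)

```text
time_s: 28.35
eef_pos: [0.5909, -0.1655, 0.0792]
orientation: [0.0, 0.704, 0.71, 0.0]
force: [0.5, 1.9, -0.6]
gripper_width: 0.0317
```

send_rows(
  linear=[
    [0,0,0.5],
    [0,0,1],
    [0,0,1],
  ],
  twist=[
    [0,0,0],
    [0,0,0],
    [0,0,0],
  ],
)

```text
time_s: 28.65
eef_pos: [0.5909, -0.1655, 0.0784]
orientation: [0.0, 0.704, 0.71, 0.0]
force: [-0.4, -0.1, 2.7]
gripper_width: 0.0318
```

send_rows(
  linear=[
    [0,0,0.3],
    [0,0,0.3],
  ],
  twist=[
    [0,0,0],
    [0,0,0],
  ],
)

```text
time_s: 28.85
eef_pos: [0.5909, -0.1655, 0.0781]
orientation: [0.0, 0.704, 0.71, 0.0]
force: [-1.2, 0.5, 2.9]
gripper_width: 0.0317
```

Contact is felt at about 3 N, again where the camera put the pad. I release partially and rise.

send_rows(
  linear=[
    [0,0,0],
    [0,0,0],
    [0,0,0],
    [0,0,0],
    [0,0,0],
  ],
  twist=[
    [0,0,0],
    [0,0,0],
    [0,0,0],
    [0,0,0],
    [0,0,0],
  ],
  fingers=0.2,
)

```text
time_s: 29.35
eef_pos: [0.5908, -0.1654, 0.0778]
orientation: [-0.0, 0.704, 0.71, -0.0]
force: [0.6, 0.5, -0.7]
gripper_width: 0.0513
```

send_rows(
  linear=[
    [0,0,-3],
    [0,0,-10],
    [0,0,-25],
    [0,0,-50],
    [0,0,-80],
    [0,0,-110],
  ],
  twist=[
    [0,0,0],
    [0,0,0],
    [0,0,0],
    [0,0,0],
    [0,0,0],
    [0,0,0],
  ],
)

```text
time_s: 29.95
eef_pos: [0.5908, -0.1657, 0.1903]
orientation: [0.0, 0.704, 0.71, 0.0]
force: [1.0, -0.2, -0.6]
gripper_width: 0.0514
```

send_rows(
  linear=[
    [-20,0,0],
    [-55,0,0],
    [-95,-10,0],
    [-135,-20,0],
    [-170,-30,0],
    [-195,-40,0],
    [-200,-40,0],
    [-200,-40,0],
  ],
  twist=[
    [0,0,0],
    [0,0,0],
    [0,0,0],
    [0,0,0],
    [0,0,0],
    [0,0,0],
    [0,0,0],
    [0,0,0],
  ],
)

```text
time_s: 30.75
eef_pos: [0.5524, -0.3668, 0.189]
orientation: [0.001, 0.705, 0.709, 0.0]
force: [-0.1, 0.0, 0.6]
gripper_width: 0.0513
```

Run:
```python
from h import *
s,p,r=pose();print(s['time_s'],p,s['force'],s['gripper_width'])
im,d=caddy(tag='z');print(rimfit(d,-.25,0));crop(im,310,150,110,85,7,'pics/c11.png')
im2=cv2.imread('pics/top_z.png');hsv=cv2.cvtColor(im2,cv2.COLOR_BGR2HSV)
k=np.zeros((400,640),bool);k[155:230,320:400]=1;k&=(hsv[...,0]>105)&(hsv[...,0]<130)&(hsv[...,1]>80)
im,d=snapshot('side');crop(im[...,::-1].copy(),240,100,160,130,5,'pics/s7.png')
```

```text
30.75 [ 0.552382   -0.3667698   0.18895847] [-0.08470604  0.04218161  0.58971477] 0.05127064881062585
((0.5907670259475708, -0.12559843063354492), (0.11473560333251953, 0.15698809921741486), 0.6520971059799194)
```

View pics/c11.png

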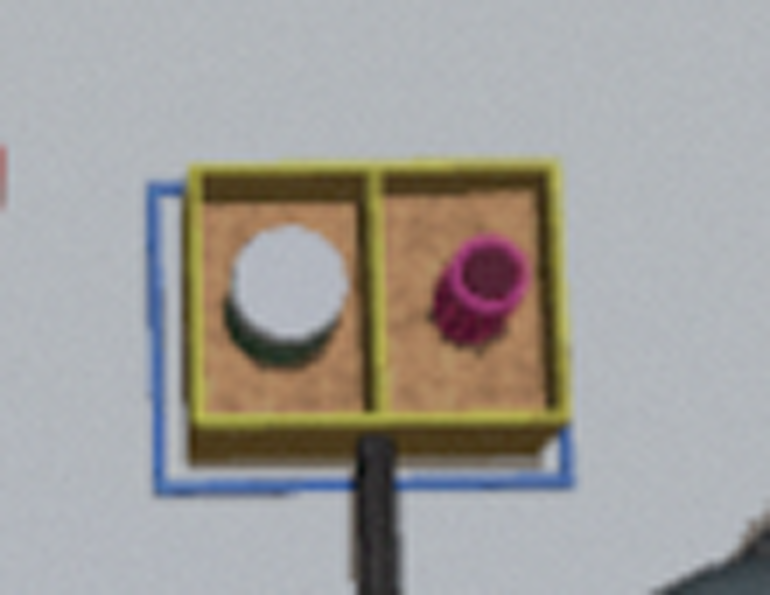

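View pics/s7.png

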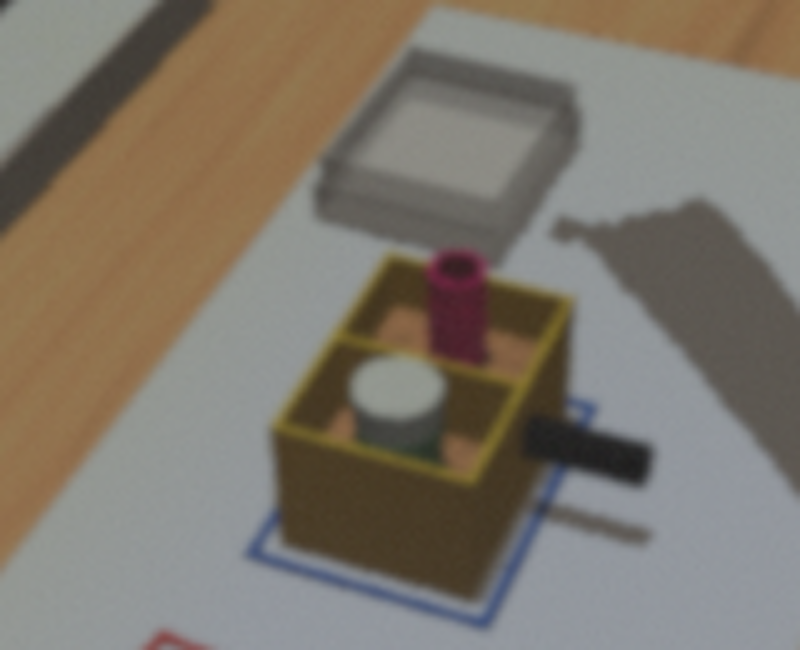

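View pics/top_z.png

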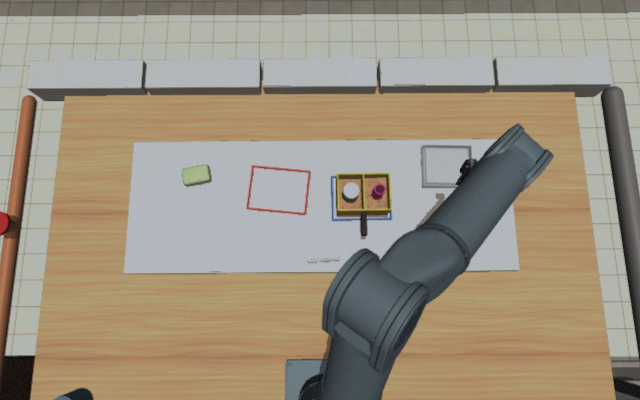

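Top and side views show the jar and the roller upright in their compartments. The near-side gap to the outline looks a little small in the top crop, so I check the base corners directly in both images before handing in.

Run:
```python
from h import *
c=lambda a,k,o:(np.array(a)+.5)/k-.5+np.array(o)
b=toplane('side',c([[283,541],[478,600]],5,[240,100]),.02);bl=toplane('side',c([[250,553],[488,626],[595,405]],5,[240,100]),.02)
print('side base',b.round(4),'blue',bl.round(4))
t=toplane('top',c([[190,463],[545,460]],7,[310,150]),.02);bt=toplane('top',c([[153,186],[158,490],[572,485]],7,[310,150]),.02)
print('top base',t.round(4),'blue',bt.round(4))
a=np.radians(.5);M=np.array([[np.cos(a),-np.sin(a)],[np.sin(a),np.cos(a)]])
for cen in([.5905,-.1249],):
  P=np.array([[*(np.array(cen)+M@q),.02] for q in([-.056,.078],[-.056,-.078])])
  print('ideal',P.round(4)); print('side px',((proj('side',P)-[240,100])+.5)*5-.5,'top px',((proj('top',P)-[310,150])+.5)*7-.5)
im=cv2.imread('pics/top_z.png');crop(im,325,205,72,25,11,'pics/c12.png')
s,_=snapshot('side');crop(s[...,::-1].copy(),280,165,90,65,8.8,'pics/s8.png')
```

```text
side base [[ 0.6456 -0.0525  0.02  ]
 [ 0.5307 -0.0525  0.02  ]] blue [[ 0.6584 -0.0376  0.02  ]
 [ 0.5193 -0.0375  0.02  ]
 [ 0.5223 -0.2207  0.02  ]]
top base [[ 0.5326 -0.0488  0.02  ]
 [ 0.5328 -0.2058  0.02  ]] blue [[ 0.6591 -0.0343  0.02  ]
 [ 0.5207 -0.0345  0.02  ]
 [ 0.5215 -0.2172  0.02  ]]
ideal [[ 0.5338 -0.0474  0.02  ]
 [ 0.5352 -0.2034  0.02  ]]
side px [[469.08647856 605.0776791 ]
 [564.48911877 418.0601543 ]] top px [[186.71051795 460.34118619]
 [539.4148526  454.66324276]]
```

View pics/c12.png

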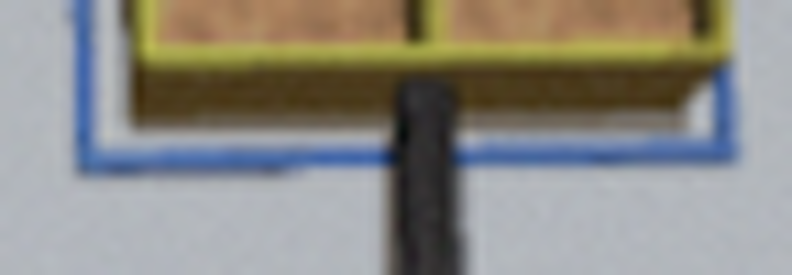

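View pics/s8.png

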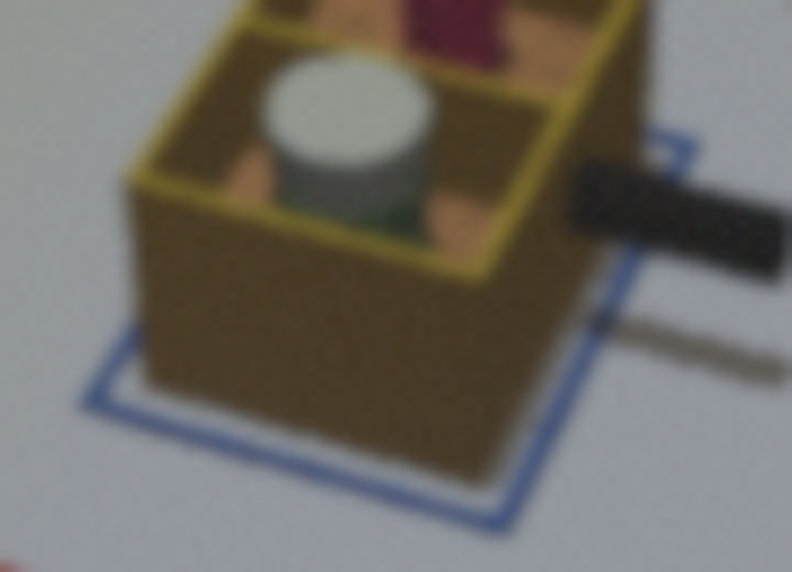

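Margins are near-symmetric: the side view gives 12.8 mm far and 11.4 mm near along x, and 15 mm on the left. The offset is about 1-2 mm, so I hand in.

```bash
python3 -c "
from rig import *
s=observe();print(s['time_s'],s['qd'].round(3));print(hand_in())"
```

```text
30.9 [-0.005  0.003 -0.     0.003  0.002 -0.003  0.004]
the job is handed in; nothing more can be done
None
```

I handed the job in at about 31 s. The caddy is on the blue spot, the jar stands in its left compartment and the roller in its right one. My last pictures showed nothing out of place.

- **Caddy:** I slid it by its handle with the tool held level, never commanding any lift. It sits about 1–2 mm from the outline's centre and within about 0.5° of square. The cameras disagree slightly on the offset: the top view puts it 1–2 mm towards the robot and to the right, the side view under 1 mm.
- **Jar and roller:** I lowered each in steps of 1 mm or less until the force rose by about 3 N, then let go. Both stand upright, and the touch heights matched what the camera showed of the cork pads.
- **Bystanders:** The soap, trays and tweezers appear untouched by eye; I did not re-measure them.
- **What disagreed:** The fingers end about 34 mm short of the reported tool point. My first grip on the handle therefore closed on air above it, without moving anything. I measured the offset with two cameras and allowed for it from then on.

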